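# Open the chip case and stack the chip boxes in it upside down

### The arm

A 6-joint arm with a two-finger parallel gripper is mounted at the origin on the work surface. World frame = base frame: x ahead of the robot, y to its left, z up, the work surface at z = 0. Lengths are in mm, angles in degrees, forces in N, time in s.
With the tool pointing down it reaches from about 300 to 850 mm from the base axis. Payload 4.2 kg.
Tool frame: the origin (TCP) lies between the finger pads; the fingertips stand 11 mm ahead of it and the grasp point (between the pads) lies 8 mm behind it (env.tips_ahead is the distance from the TCP to the fingertips, in mm); z points along the fingers, y is the line along which they close (so a half turn about z gives the same grasp; the last joint's range is limited). The gripper opens to 91 mm and grips with 3 to 60 N. Pads are 32 mm wide; open, the fingers measure 118 mm over their backs; the gripper's body (76 mm by 178 mm) begins 60 mm behind the grasp point.
Start: joints at [65.489, 18.312, 89.639, -0, 72.044, -1.146], TCP at [228.043, 527.862, 224.976] pointing down, gripper open.
Joint ranges: [-177.97, 177.97], [-48.28, 115.42], [12.27, 149.76], [-77.06, 257.06], [2.81, 150.46], [-146.56, 146.56]. Speed limits (degrees/s): [147.25, 147.25, 180, 180, 180, 180].

### API

Orientations are given as [roll, pitch, yaw] about the fixed x, y, z axes, in that order (R = Rz(yaw) Ry(pitch) Rx(roll)).
In Python, from workcell import env, cams gives the robot as it stands.
- The arm moves only by the tool step_arm, never from a script. Its arguments are lists of equal length, an entry for each row: "linear": the shift along the tool's x, y, z in units of 30 cm (1.0 is 30 cm), a list of three; "turn": the turn about the tool's z in units of 360 degrees (1.0 is 360 degrees). In form: {"linear": [[tx, ty, tz], ...], "turn": [turn, ...]}. A call has 1 to 20 rows; each row is the pose to reach, as a shift and turn from the pose commanded when the call began, along the tool's axes at that moment, turning the shorter way round; what a row does not reach only later rows make up. A row lasts 1/8 s, in which the tool goes at most 62.5 mm and 10.7 degrees, less where a joint would pass 70% of its speed; a pose out of reach is approached as far as the arm can. A call with a number of a shift or a turn outside -1 to 1 is refused whole. A call with a gripper value outside its range is refused whole. "fingers" is the closure, from -1 (fully open) to 1 (shut), so that 0 is half open, set as the call begins (left out, the last holds). The fingers move at their own pace and stop on an object; "force" is the grip in N (left out, the last holds). Time passes only in rows, so rows that repeat a pose let the fingers close. It gives the time, the measured TCP pose, the force, the opening and the grip force at its end, in the units of the state.
- env.state(): the state, without advancing time (a new reading comes with each control period).
- cams.grab_frame(name): name is "scene" or "side" or "wrist"; returns a dict with "color" (384x512x3 uint8, blue, green, red), "fx", "fy", "cx", "cy" (pixels), "extrinsics" (4x4, takes a point from camera to world coordinates); the wrist camera has in their place "tool_from_camera" (4x4, takes a point from camera to tool coordinates, whose origin is the TCP and whose axes are the flange's). Camera axes: x right, y down, z forward; pixel columns grow to the right and rows downward; lengths in mm; the calibration is good to about 2 mm. A picture is of the moment at which its call begins: read the wrist's pose just before it. There is no depth.
- env.job_done(): hands the job in; it is judged then, once.
The state is a dict: "time_s": time; "qpos": joint angles; "qvel": joint speeds; "effort": joint torques, N m; "ee_pos": TCP position; "ee_rot": TCP orientation; "force": force on the tool from outside, world axes, zero at the start; "torque": the same for the moment, N m; "gripper_width": finger opening in mm; "gripper_force": force on a finger pad.
Only numpy, scipy, OpenCV 4.12 (cv2) and the standard library are available. Lean on these libraries where they do the work, as an engineer would, in place of code of your own. Each camera call takes 0.05 s, during which the arm holds its last target. There are 200 camera calls.

### The job

Press the catch of the chip case so that its lid springs up, and fold the lid back until it rests fully open. Then turn every chip box that is on the table upside down, keeping base and lid shut together all the while, and stack them in the case as one straight pile with their sides lined up, each with its lid underneath. Leave the other things on the table where they are.

Things in the scene. Friction and masses are not known exactly. Their poses are not given: they have to be found in the camera images.
- case: chip case: low square open wooden tray, 170 x 170 mm outside, 30 mm high, walls and floor 6 mm thick, fixed. Origin: centre of its underside. Lid hinged along its +y side, catch at the middle of its -y side (own axes). Two narrow spring leaves inside at the hinge side, 66 mm either side of the middle, reach 40 mm in; they rise with the lid to 0.45 rad and stay up
- case_lid (a joint): angle of the case's lid (170 x 170 x 8 mm); hinge line over the case's +y wall, 31 mm above the table. 0 shut, grows as the free edge swings up and over to +y, stop at 1.85 rad (just past upright). Latched when shut; the catch let go, spring leaves throw it up to about 0.45 rad. Its stiff hinge keeps it where it is left; 2 to 4 N at the free edge moves it
- lid_edge (a point): middle of the free edge of the case's lid, on its underside, 170 mm from the hinge line; x along the edge
- catch (a joint): tilt of the rocker catch: 0 at rest, up to 0.30 rad with its pad pressed down; it lets the lid go at about 0.2 rad and springs back when released. The pad takes 3 to 7 N
- catch_pad (a point): where to press the catch: on top of its black pad, 10 mm from the pad's outer edge, 20 mm above the table and 40 mm out from the case's -y side (x 0, y -125 mm in the case's frame). The pad is 44 mm along the case by 36 mm out; here it sinks up to 10 mm. A metal hook stands between pad and case, 40 mm high, and swings 8 mm outward over the pad as it is pressed
- box1: a square wooden chip box with its lid on, 56 x 56 mm and 40 mm high, 0.17 kg: pale base 22 mm high below, darker slip lid 18 mm high above with a small brass disc on its top, sides flush with one another. Origin at the centre of the base's underside, z towards the lid. The sides are flat, so the box can also stand on a side. Absent (None) in some starts
- box1_lid (a joint): how far this box's lid has slid off along the box's z: 0 shut, stop at 0.014 m. It slides freely, so a box lifted or turned by only one of its two parts comes open; held across the joint line at 22 mm by both parts it stays shut
- box2: a square wooden chip box with its lid on, 56 x 56 mm and 40 mm high, 0.17 kg: pale base 22 mm high below, darker slip lid 18 mm high above with a small brass disc on its top, sides flush with one another. Origin at the centre of the base's underside, z towards the lid. The sides are flat, so the box can also stand on a side. Absent (None) in some starts
- box2_lid (a joint): how far this box's lid has slid off along the box's z: 0 shut, stop at 0.014 m. It slides freely, so a box lifted or turned by only one of its two parts comes open; held across the joint line at 22 mm by both parts it stays shut
- box3: a square wooden chip box with its lid on, 56 x 56 mm and 40 mm high, 0.17 kg: pale base 22 mm high below, darker slip lid 18 mm high above with a small brass disc on its top, sides flush with one another. Origin at the centre of the base's underside, z towards the lid. The sides are flat, so the box can also stand on a side. Absent (None) in some starts
- box3_lid (a joint): how far this box's lid has slid off along the box's z: 0 shut, stop at 0.014 m. It slides freely, so a box lifted or turned by only one of its two parts comes open; held across the joint line at 22 mm by both parts it stays shut
- box4: a square wooden chip box with its lid on, 56 x 56 mm and 40 mm high, 0.17 kg: pale base 22 mm high below, darker slip lid 18 mm high above with a small brass disc on its top, sides flush with one another. Origin at the centre of the base's underside, z towards the lid. The sides are flat, so the box can also stand on a side. Absent (None) in some starts
- box4_lid (a joint): how far this box's lid has slid off along the box's z: 0 shut, stop at 0.014 m. It slides freely, so a box lifted or turned by only one of its two parts comes open; held across the joint line at 22 mm by both parts it stays shut
- tiles: small stack of green-backed mahjong tiles (one body), 80 x 36 x 40 mm; not part of the job. Origin at its underside's centre
- ashtray: round glass ashtray, 104 mm across, 28 mm high; not part of the job. Origin at its underside's centre
- chip_dish: round white chip dish, 90 mm across, 18 mm high; not part of the job. Origin at its underside's centre
- tea_mug: blue mug, 72 mm across, 80 mm high; not part of the job. Origin at its underside's centre

How it is judged:
By the outcome, as a careful person would: the job done as asked, in the order asked, and still so for the second after the job is handed in, with the robot touching nothing.
Of box1, box2, box3, box4 only 3 to 4 are there at a start; the rules pass over those that are not, and their reading is None.
At some moment in a run one of box1, box2, box3, box4 may be knocked a few centimetres aside while the robot is not near it.
It also fails if it takes over 210 s, if anything falls off the work surface, if the arm or the gripper's body presses on something with over 40 N, if the wrist force passes 120 N, or if a joint passes its speed limit or range.

## Working session

There is one attempt and no reset: what is moved stays moved. The work goes in short steps, Python scripts to look and compute and a tool call to move; the robot and the scene stay as the last step left them, time stands still between calls to the robot, and variables do not carry over. Pictures are saved under pics/ and viewed, at most 14 in all, crops included, and the job is handed in when it is done.

Besides the shell and the picture viewer there is one more tool, called after "Request:" as name(argument=value, ...) on one line, values as JSON. step_arm: Moves the arm, as the interface text tells. Its arguments: {"type":"object","properties":{"linear":{"type":"array"},"turn":{"type":"array"},"fingers":{"type":"number"},"force":{"type":"number"}},"required":["linear","turn"]}

```bash
ls; mkdir -p pics; python3 - <<'E'
from workcell import env,cams
import cv2,numpy as np
print(env.state())
for n in ("scene","side"):
    f=cams.grab_frame(n); cv2.imwrite(f"pics/{n}0.png",f["color"])
    print(n,f["fx"],f["fy"],f["cx"],f["cy"],np.round(f["extrinsics"],3).tolist())
f=cams.grab_frame("wrist");print(np.round(f["tool_from_camera"],3).tolist(),f["fx"])
E
```

```text
pics
{'time_s': 0.0, 'qpos': array([ 6.54885146e+01,  1.83527684e+01,  8.97073787e+01, -1.04681858e-03,
        7.20407841e+01, -1.14483287e+00]), 'qvel': array([ 0.07029392,  0.08007102,  0.1550679 ,  0.02275498, -0.04197528,
        0.01715792]), 'effort': array([ 3.78230188e-04, -4.12463307e+01, -2.31979269e+01,  7.27508054e-02,
        4.56269877e-02, -1.33618942e-04]), 'ee_pos': array([227.8497991 , 527.41082432, 224.10234665]), 'ee_rot': array([-1.79899069e+02, -1.02153737e-03,  1.56633670e+02]), 'force': array([ 0.3353312 ,  0.06207125, -0.18803655]), 'torque': array([ 0.0265348 , -0.02363982,  0.03277154]), 'gripper_force': 0.0, 'gripper_width': 91.0283743449046}
scene 456.94499452366586 456.94499452366586 249.7391256981551 189.38502616426982 [[-0.301, 0.752, -0.587, 1254.698], [0.953, 0.226, -0.199, 227.572], [-0.017, -0.62, -0.785, 970.599], [0.0, 0.0, 0.0, 1.0]]
side 430.43730682421955 430.43730682421955 258.1843573231502 192.80562987089502 [[0.897, -0.271, 0.349, 79.254], [-0.442, -0.568, 0.694, -929.717], [0.01, -0.777, -0.629, 889.624], [0.0, 0.0, 0.0, 1.0]]
[[0.0, -0.958, -0.287, 81.415], [1.0, 0.0, -0.0, -0.853], [0.0, -0.287, 0.958, -160.606], [0.0, 0.0, 0.0, 1.0]] 315.4259423344296
```

View pics/scene0.png

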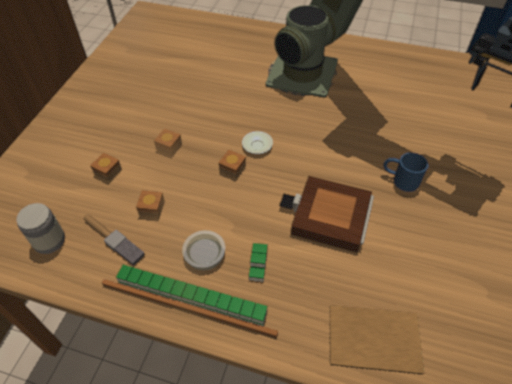

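View pics/side0.png

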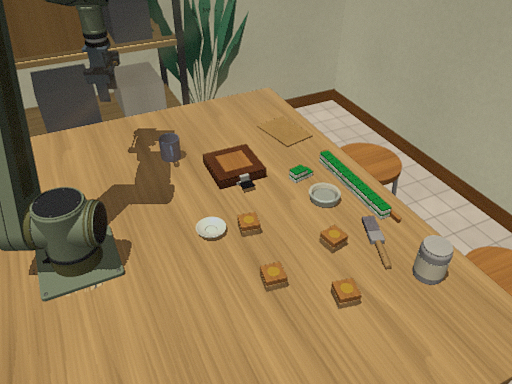

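```bash
cat > h.py <<'E'
import cv2,numpy as np,json
from workcell import env,cams
def rot(st): 
    from scipy.spatial.transform import Rotation as R
    return R.from_euler('xyz',st["ee_rot"],degrees=True).as_matrix()
def grab(n):
    st=env.state(); f=cams.grab_frame(n)
    if n=="wrist":
        T=np.eye(4);T[:3,:3]=rot(st);T[:3,3]=st["ee_pos"]; E=T@f["tool_from_camera"]
    else: E=np.array(f["extrinsics"])
    K=np.array([[f["fx"],0,f["cx"]],[0,f["fy"],f["cy"]],[0,0,1]])
    return f["color"],K,E
def back(K,E,uv,z):
    d=E[:3,:3]@np.linalg.inv(K)@np.array([*uv,1.]); return E[:3,3]+d*(z-E[2,3])/d[2]
def proj(K,E,p):
    q=K@(E[:3,:3].T@(np.asarray(p,float)-E[:3,3])); return q[:2]/q[2]
def rect(img,K,E,cx,cy,z,half,s):
    # world patch: image right = -y, up = +x ; s px/mm
    n=int(2*half*s)
    w=[(cx+half,cy+half),(cx+half,cy-half),(cx-half,cy-half),(cx-half,cy+half)]
    src=np.float32([proj(K,E,(a,b,z)) for a,b in w]); dst=np.float32([(0,0),(n,0),(n,n),(0,n)])
    return cv2.warpPerspective(img,cv2.getPerspectiveTransform(src,dst),(n,n),flags=cv2.INTER_CUBIC)
def mv(tgt,dyaw=0):
    "tool-frame shift in units of 30 cm from the measured pose to tgt; None keeps an axis"
    st=env.state();p=st["ee_pos"];t=np.array([p[i] if tgt[i] is None else tgt[i] for i in range(3)])
    return np.round(rot(st).T@(t-p)/300,4)
E
python3 - <<'E'
from h import *
A={n:grab(n) for n in("scene","side")}
sc={'b1':(168,137),'b2':(105,161),'b3':(233,159),'b4':(150,198)}
sd={'b1':(273,271),'b2':(346,287),'b3':(249,218),'b4':(334,234)}
rows=[]
C={}
for k in sc:
    a=back(*A["scene"][1:],sc[k],40);b=back(*A["side"][1:],sd[k],40);C[k]=(a+b)/2;print(k,a.round(),b.round())
tiles=[[cv2.resize(rect(*A[n],*C[k][:2],40,50,2),(200,200)) for k in sc] for n in A]
cv2.imwrite("pics/m0.png",np.vstack([np.hstack(t) for t in tiles]))
for n,u in (("scene",(333,214)),("side",(234,165))):print(back(*A[n][1:],u,39).round())
c=(back(*A["scene"][1:],(333,214),39)+back(*A["side"][1:],(234,165),39))/2
np.save("c.npy",c);print(c)
cv2.imwrite("pics/c0.png",np.hstack([rect(*A[n],*c[:2],39,133,1.5) for n in A]))
for n,u in (("mug",(408,170)),("dish",(257,145)),("ash",(204,252)),("tiles",(258,262))):print(n,back(*A["scene"][1:],u,20).round())
E
```

```text
b1 [ 444. -290.   40.] [ 444. -294.   40.]
b2 [ 578. -419.   40.] [ 583. -418.   40.]
b3 [471. -84.  40.] [474. -86.  40.]
b4 [ 659. -245.   40.] [ 661. -249.   40.]
[572. 213.  39.]
[543. 179.  39.]
[557.68330618 196.09187248  39.        ]
mug [355. 379.  20.]
dish [383. -42.  20.]
ash [758. -61.  20.]
tiles [746.  71.  20.]
```

View pics/m0.png

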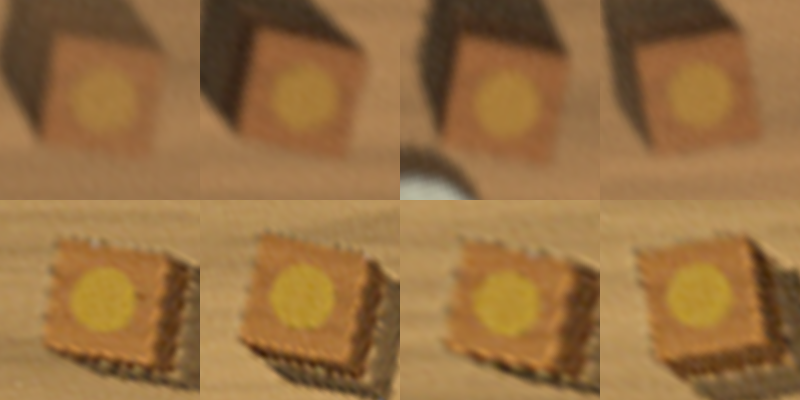

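View pics/c0.png

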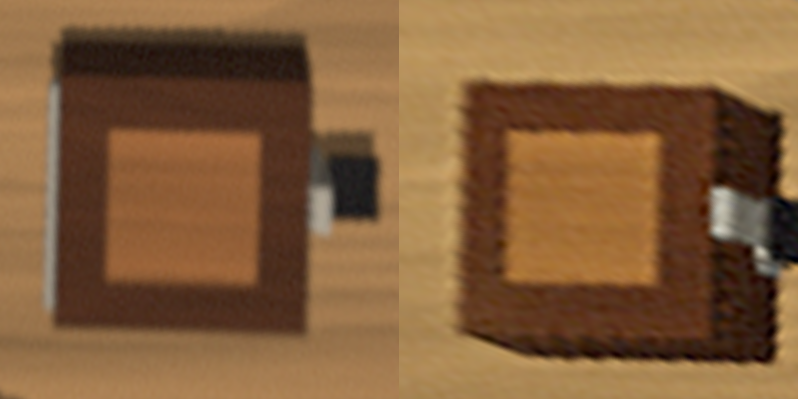

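```bash
cat >> h.py <<'E'
CASE=np.array([552.7,207.1]);PSI=-1.2
def w(x,y):
    a=np.radians(PSI);return CASE+[x*np.cos(a)-y*np.sin(a),x*np.sin(a)+y*np.cos(a)]
def plan(pts,yaw=None):
    st=env.state()
    for t in pts: print(np.round(t,1) if None not in t else t,"->",mv(t).tolist())
    if yaw is not None: print("turn",round(-((yaw-st["ee_rot"][2]+180)%360-180)/360,4))
E
python3 -c "
from h import *
p=w(0,-129);plan([(*p,150),(*p,60),(*p,22)],88.8)"
```

```text
[550.   78.1 150. ] -> [-1.5797, -0.9497, 0.2493]
[550.   78.1  60. ] -> [-1.5797, -0.9495, 0.5493]
[550.   78.1  22. ] -> [-1.5797, -0.9494, 0.6759]
turn 0.1884
```

Request:
step_arm(linear=[[-0.8,-0.48,0],[-0.8,-0.48,0],[-0.8,-0.48,0],[-0.8,-0.48,0],[-0.8,-0.48,0]], turn=[0,0,0,0,0], fingers=1)

```text
time_s: 0.88
ee_pos: [392.5, 298.0, 225.0]
ee_rot: [-180.0, 0.0, 156.5]
force: [0.5, -0.3, 0.2]
gripper_width: 43.9
gripper_force: 0.0
```

```bash
python3 -c "
from h import *
p=w(0,-129);plan([(*p,150),(*p,60),(*p,22)],88.8)"
```

```text
[550.   78.1 150. ] -> [-0.7737, -0.4625, 0.2506]
[550.   78.1  60. ] -> [-0.7736, -0.4624, 0.5506]
[550.   78.1  22. ] -> [-0.7735, -0.4624, 0.6772]
turn 0.188
```

Request:
step_arm(linear=[[-0.77,-0.46,0.2],[-0.77,-0.46,0.25],[-0.77,-0.46,0.25],[-0.77,-0.46,0.25],[-0.77,-0.46,0.25],[-0.77,-0.46,0.4],[-0.77,-0.46,0.55],[-0.77,-0.46,0.55],[-0.77,-0.46,0.55],[-0.77,-0.46,0.55]], turn=[0.188,0.188,0.188,0.188,0.188,0.188,0.188,0.188,0.188,0.188])

```text
time_s: 2.12
ee_pos: [550.1, 82.6, 62.0]
ee_rot: [179.8, -0.0, 89.0]
force: [-0.5, -0.3, -0.5]
gripper_width: 0.3
gripper_force: 0.0
```

```bash
python3 -c "
from h import *
p=w(0,-129);plan([(*p,60),(*p,22)],88.8)
cv2.imwrite('pics/w1.png',grab('wrist')[0])"
```

```text
[550.   78.1  60. ] -> [-0.0148, -0.0001, 0.0068]
[550.   78.1  22. ] -> [-0.0149, -0.0006, 0.1334]
turn 0.0005
```

View pics/w1.png

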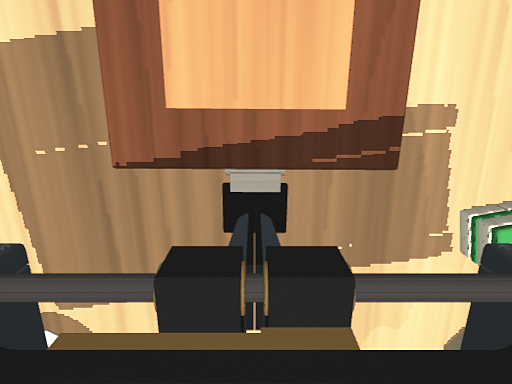

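Request:
step_arm(linear=[[-0.012,0,0.07],[-0.012,0,0.1],[-0.012,0,0.12],[-0.012,0,0.135],[-0.012,0,0.135],[-0.012,0,0.135],[-0.012,0,0.135]], turn=[0,0,0,0,0,0,0])

```text
time_s: 3.05
ee_pos: [548.8, 77.6, 23.1]
ee_rot: [179.9, 0.1, 89.0]
force: [-6.6, -7.4, 22.0]
gripper_width: 0.1
gripper_force: 11.6
```

```bash
python3 -c "
from h import *
cv2.imwrite('pics/w2.png',np.hstack([cv2.resize(grab('wrist')[0],(400,300)),cv2.resize(grab('side')[0][90:240,150:350],(400,300))]))"
```

```text
(no output)
```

View pics/w2.png

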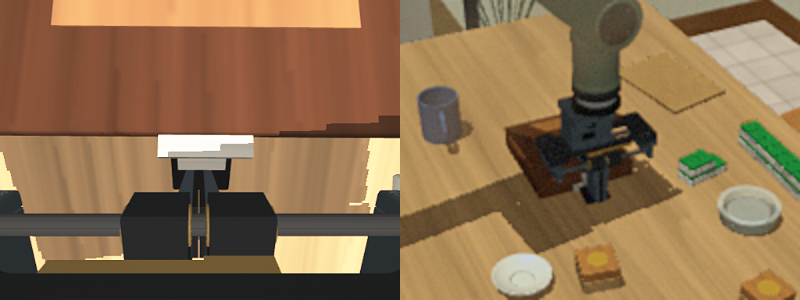

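```bash
python3 -c "
import numpy as np
for t in [.45,.6,.75,.9,1.05,1.2,1.35,1.5,1.65,1.75,1.85,1.88]:
    y=85-170*np.cos(t);z=31+170*np.sin(t);tip=z-30
    if t>1.57: y=85-(tip-31)/np.tan(t)
    print(t,[round((y-16+129.5)/300,3),0,round(-(tip+11-22)/300,3)])
"
```

```text
0.45 [np.float64(0.151), 0, np.float64(-0.213)]
0.6 [np.float64(0.194), 0, np.float64(-0.287)]
0.75 [np.float64(0.247), 0, np.float64(-0.353)]
0.9 [np.float64(0.309), 0, np.float64(-0.411)]
1.05 [np.float64(0.38), 0, np.float64(-0.458)]
1.2 [np.float64(0.456), 0, np.float64(-0.495)]
1.35 [np.float64(0.538), 0, np.float64(-0.52)]
1.5 [np.float64(0.622), 0, np.float64(-0.532)]
1.65 [np.float64(0.699), 0, np.float64(-0.532)]
1.75 [np.float64(0.745), 0, np.float64(-0.524)]
1.85 [np.float64(0.789), 0, np.float64(-0.511)]
1.88 [np.float64(0.802), 0, np.float64(-0.506)]
```

Request:
step_arm(linear=[[-0.06,0,-0.05],[-0.06,0,-0.213],[0.05,0,-0.213],[0.13,0,-0.213],[0.194,0,-0.287],[0.247,0,-0.353],[0.309,0,-0.411],[0.345,0,-0.435],[0.38,0,-0.458],[0.42,0,-0.477],[0.456,0,-0.495],[0.5,0,-0.51],[0.538,0,-0.52],[0.58,0,-0.527],[0.622,0,-0.532],[0.66,0,-0.532],[0.699,0,-0.532],[0.745,0,-0.524],[0.789,0,-0.511],[0.789,0,-0.511]], turn=[0,0,0,0,0,0,0,0,0,0,0,0,0,0,0,0,0,0,0,0])

```text
time_s: 5.65
ee_pos: [553.1, 314.5, 173.3]
ee_rot: [180.0, 0.2, 89.0]
force: [0.2, -6.9, 5.1]
gripper_width: 0.5
gripper_force: 3.6
```

```bash
python3 -c "
from h import *
print(env.state()['ee_pos'])
cv2.imwrite('pics/w3.png',np.hstack([cv2.resize(grab('scene')[0][120:270,270:470],(400,300)),cv2.resize(grab('side')[0][50:200,150:350],(400,300))]))"
```

```text
[553.05663635 314.45734552 173.34852592]
```

View pics/w3.png

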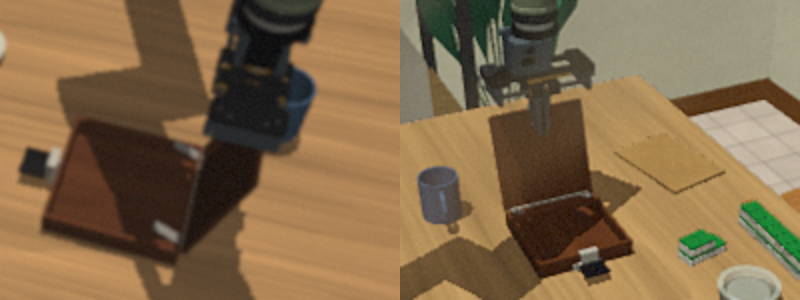

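Request:
step_arm(linear=[[0.015,0,0],[0.03,0,0],[0.04,0,0],[0.04,0,0],[0.04,0,0]], turn=[0,0,0,0,0])

```text
time_s: 6.38
ee_pos: [553.0, 315.9, 173.5]
ee_rot: [-179.9, 1.3, 89.0]
force: [-0.9, -29.7, 12.8]
gripper_width: 0.5
gripper_force: 16.2
```

Request:
step_arm(linear=[[-0.1,0,-0.1],[-0.25,0,-0.2],[-0.45,0,-0.2],[-0.65,0,-0.2],[-0.85,0,-0.2],[-1,0,-0.2],[-1,0,-0.2],[-1,0,-0.2],[-1,0,-0.2]], turn=[0,0,-0.03,-0.06,-0.09,-0.12,-0.15,-0.18,-0.22], fingers=-1)

```text
time_s: 7.5
ee_pos: [548.2, 27.7, 232.7]
ee_rot: [179.9, 0.0, 162.7]
force: [-0.2, 1.3, 0.1]
gripper_width: 87.6
gripper_force: 0.0
```

```bash
python3 -c "
from h import *
plan([(471,-88.5,160),(471,-88.5,12)],171)"
```

```text
[471.  -88.5 160. ] -> [0.1307, -0.4466, 0.2416]
[471.  -88.5  12. ] -> [0.131, -0.4472, 0.7349]
turn -0.023
```

Request:
step_arm(linear=[[0.13,-0.2,0.1],[0.13,-0.4,0.2],[0.13,-0.42,0.2],[0.13,-0.42,0.2],[0.13,-0.42,0.2],[0.13,-0.42,0.2]], turn=[-0.01,-0.01,-0.01,-0.01,-0.01,-0.01])

```text
time_s: 8.25
ee_pos: [473.4, -80.1, 173.2]
ee_rot: [180.0, 0.1, 166.1]
force: [0.1, -0.6, -0.6]
gripper_width: 91.3
gripper_force: 0.0
```

```bash
cat >> h.py <<'E'
def box_at(cx,cy,z=40,half=60,save=None):
    "rectified wrist view about (cx,cy) at height z, 4 px/mm"
    I,K,E=grab("wrist"); P=rect(I,K,E,cx,cy,z,half,4)
    if save: cv2.imwrite(save,P)
    return P
E
python3 -c "
from h import *
st=env.state();print(st['ee_pos'],st['ee_rot'])
P=box_at(471,-88.5,save='pics/b3.png')
hsv=cv2.cvtColor(P,cv2.COLOR_BGR2HSV)
for q in ((240,240),(240,150),(330,240),(240,330),(150,240),(20,20),(460,460),(460,20)): print(q,hsv[q[1],q[0]])
"
```

```text
[473.35423657 -80.14612534 173.22756771] [1.79967992e+02 8.36679781e-02 1.66083657e+02]
(240, 240) [ 18 148 146]
(240, 150) [ 13 145 128]
(330, 240) [ 13 146 223]
(240, 330) [ 13 148 213]
(150, 240) [ 13 147 130]
(20, 20) [ 15 117 150]
(460, 460) [ 17 114 234]
(460, 20) [ 16 119 144]
```

View pics/b3.png

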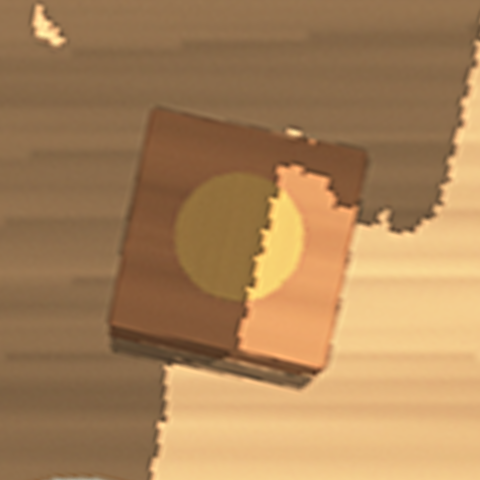

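```bash
cat >> h.py <<'E'
def find(cx,cy,z=40,**k):
    P=box_at(cx,cy,z,**k);h=cv2.cvtColor(P,cv2.COLOR_BGR2HSV)
    m=((h[...,1]>130)&(h[...,0]<22)).astype(np.uint8)
    m=cv2.morphologyEx(m,cv2.MORPH_OPEN,np.ones((9,9)));m=cv2.morphologyEx(m,cv2.MORPH_CLOSE,np.ones((15,15)))
    c=max(cv2.findContours(m,0,1)[0],key=cv2.contourArea)
    (u,v),s,a=cv2.minAreaRect(c);n=P.shape[0]/2
    a=-((a+45)%90-45)
    print("centre",round(cx-(v-n)/4,1),round(cy-(u-n)/4,1),"size",np.round(np.array(s)/4,1),"psi",round(a,1))
    return cx-(v-n)/4,cy-(u-n)/4,a
def grasp(c,psi,s,tz,up=60):
    a=np.radians(psi+180);p=np.array(c)+s*np.array([np.cos(a),np.sin(a)])
    plan([(*p,up),(*p,tz)],psi+180)
E
python3 -c "
from h import *
x,y,a=find(471,-88.5);grasp((x,y),a,7,13)"
```

```text
centre 470.2 -87.9 size [56.3 58.7] psi -11.2
[463.3 -86.5  60. ] -> [0.0266, -0.028, 0.3768]
[463.3 -86.5  13. ] -> [0.0268, -0.0281, 0.5335]
turn -0.0077
```

Request:
step_arm(linear=[[0.024,-0.028,0.15],[0.024,-0.028,0.3],[0.024,-0.028,0.42],[0.024,-0.028,0.5],[0.024,-0.028,0.533],[0.024,-0.028,0.533],[0.024,-0.028,0.533]], turn=[-0.008,-0.008,-0.008,-0.008,-0.008,-0.008,-0.008])

```text
time_s: 9.22
ee_pos: [464.1, -87.4, 13.7]
ee_rot: [180.0, 0.1, 168.9]
force: [-0.1, -0.6, 1.3]
gripper_width: 91.7
gripper_force: 0.0
```

Request:
step_arm(linear=[[0,0,0],[0,0,0],[0,0,0],[0,0,0],[0,0,0],[0,0,0],[0,0,0],[0,0,-0.05],[0,0,-0.15],[0,0,-0.25],[0,0,-0.25],[0,0,-0.25]], turn=[0,0,0,0,0,0,0,0,0,0,0,0], fingers=1, force=10)

```text
time_s: 10.72
ee_pos: [462.3, -87.4, 86.7]
ee_rot: [-180.0, -0.1, 168.9]
force: [-1.5, -0.6, -2.0]
gripper_width: 56.1
gripper_force: 10.0
```

```bash
python3 -c "
from h import *
def P(d,z,y=-30): return (*w(-85-d,y),z-8)
plan([P(29,80),P(29,56)],178.8)
cv2.imwrite('pics/w4.png',np.hstack([cv2.resize(grab('wrist')[0],(400,300)),cv2.resize(grab('side')[0][130:280,150:350],(400,300))]))"
```

```text
[438.1 179.5  72. ] -> [0.2505, 0.8573, 0.0495]
[438.1 179.5  48. ] -> [0.2503, 0.8573, 0.1295]
turn -0.0275
```

View pics/w4.png

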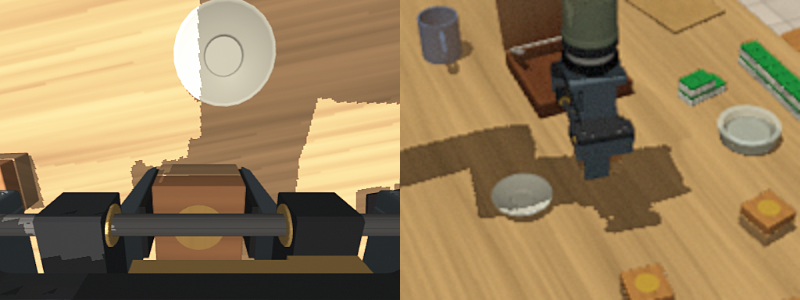

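Request:
step_arm(linear=[[0.04,0.2,0.02],[0.09,0.4,0.03],[0.14,0.6,0.04],[0.21,0.8,0.05],[0.25,0.857,0.05],[0.25,0.857,0.05],[0.25,0.857,0.05]], turn=[0,-0.01,-0.02,-0.027,-0.027,-0.027,-0.027])

```text
time_s: 11.7
ee_pos: [439.0, 178.6, 72.2]
ee_rot: [-180.0, -0.1, 178.6]
force: [0.2, 0.1, -2.3]
gripper_width: 55.7
gripper_force: 10.0
```

```bash
cat >> h.py <<'E'
def P(d,z,y=-30): return (*w(-85-d,y),z-8)
FL1=[P(29,56),P(28,50),P(27,44),P(26,38),P(25,33),P(23,30),P(22,27),P(21.7,24),P(22,21)]
E
python3 -c "
from h import *
plan(FL1,178.8)"
```

```text
[438.1 179.5  48. ] -> [0.0032, 0.0029, 0.0807]
[439.1 179.5  42. ] -> [-0.0002, 0.003, 0.1007]
[440.1 179.5  36. ] -> [-0.0036, 0.003, 0.1207]
[441.1 179.4  30. ] -> [-0.0069, 0.003, 0.1407]
[442.1 179.4  25. ] -> [-0.0103, 0.0031, 0.1573]
[444.1 179.4  22. ] -> [-0.0169, 0.0031, 0.1673]
[445.1 179.3  19. ] -> [-0.0203, 0.0031, 0.1773]
[445.4 179.3  16. ] -> [-0.0213, 0.0031, 0.1873]
[445.1 179.3  13. ] -> [-0.0203, 0.0031, 0.1973]
turn -0.0005
```

Tilt in two stages, checking forces in between.

Request:
step_arm(linear=[[0.003,0.003,0.05],[0.003,0.003,0.08],[0,0.003,0.1],[-0.002,0.003,0.11],[-0.004,0.003,0.12],[-0.005,0.003,0.13],[-0.007,0.003,0.14],[-0.008,0.003,0.149],[-0.01,0.003,0.157],[-0.01,0.003,0.157]], turn=[0,0,0,0,0,0,0,0,0,0])

```text
time_s: 12.95
ee_pos: [439.4, 179.3, 25.6]
ee_rot: [-179.9, -0.3, 178.6]
force: [-7.0, 0.2, 4.8]
gripper_width: 55.7
gripper_force: 10.0
```

```bash
python3 -c "
from h import *
a=grab('wrist')[0];b,K,E=grab('side');u=proj(K,E,(445,180,30));print(u)
x,y=int(u[0]),int(u[1])
cv2.imwrite('pics/w5.png',np.hstack([cv2.resize(a,(400,300)),cv2.resize(b[y-50:y+40,x-60:x+60],(400,300))]))"
```

```text
[207.14803435 174.41637744]
```

View pics/w5.png

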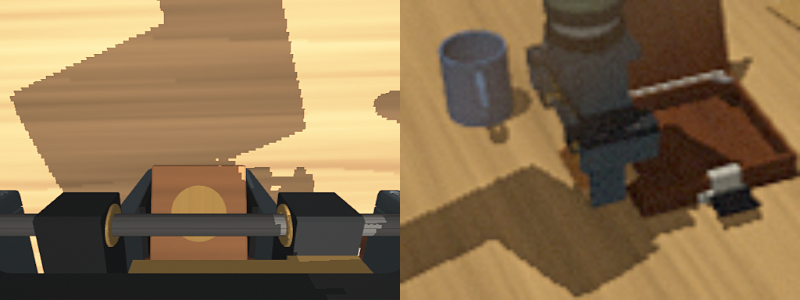

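Request:
step_arm(linear=[[-0.004,0,0.005],[-0.007,0,0.01],[-0.01,0,0.015],[-0.011,0,0.02],[-0.012,0,0.025],[-0.012,0,0.03],[-0.011,0,0.036],[-0.01,0,0.042],[-0.01,0,0.042],[-0.01,0,0.042]], turn=[0,0,0,0,0,0,0,0,0,0])

```text
time_s: 14.3
ee_pos: [443.3, 179.2, 13.5]
ee_rot: [-179.9, -0.2, 178.6]
force: [-6.5, -1.4, 6.9]
gripper_width: 55.6
gripper_force: 10.0
```

```bash
python3 -c "
from h import *
a=grab('wrist')[0]
find(440,180,z=50)
cv2.imwrite('pics/w6.png',a[180:384,100:400])"
```

```text
centre 464.8 187.9 size [104.8  26.5] psi -1.3
```

View pics/w6.png

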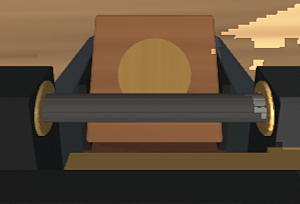

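```bash
cat >> h.py <<'E'
def face(q,s=56,h=56):
    "3D corners of a face seen in the wrist image: top-left, top-right, bottom-right, bottom-left pixels"
    I,K,E=grab("wrist")
    o=np.float32([(-s/2,-h/2,0),(s/2,-h/2,0),(s/2,h/2,0),(-s/2,h/2,0)])
    n,rs,ts,er=cv2.solvePnPGeneric(o,np.float32(q),K,None,flags=cv2.SOLVEPNP_IPPE)
    for r,t,e in zip(rs,ts,er):
        X=(E[:3,:3]@(cv2.Rodrigues(r)[0]@o.T+t)).T+E[:3,3];print(X.round(1).tolist(),"err",e)
E
python3 -c "
from h import *
face([(196,195),(313,195),(317,322),(187,322)])"
```

```text
[[407.4, 151.0, 26.9], [404.4, 206.3, 35.2], [450.7, 204.1, 66.6], [453.7, 148.8, 58.3]] err [1.5339267]
[[401.0, 153.1, 41.7], [406.9, 208.1, 33.0], [459.0, 205.7, 53.3], [453.2, 150.7, 62.1]] err [2.1693645]
```

Request:
step_arm(linear=[[0,0,0],[0,0,0],[0,0,0],[0.02,0,-0.01],[0.044,0,-0.022],[0.044,0,-0.022],[0.044,0,-0.022]], turn=[0,0,0,0,0,0,0], fingers=0.1)

```text
time_s: 15.32
ee_pos: [432.4, 180.5, 19.9]
ee_rot: [180.0, 0.0, 178.6]
force: [0.4, -0.5, -0.9]
gripper_width: 56.1
gripper_force: 10.0
```

```bash
python3 -c "
from h import *
a,K,E=grab('wrist')
b=grab('side')[0]
cv2.imwrite('pics/w7.png',np.hstack([cv2.resize(a[150:384,90:420],(480,340)),cv2.resize(b[130:215,160:240],(320,340))]))"
```

```text
(no output)
```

View pics/w7.png

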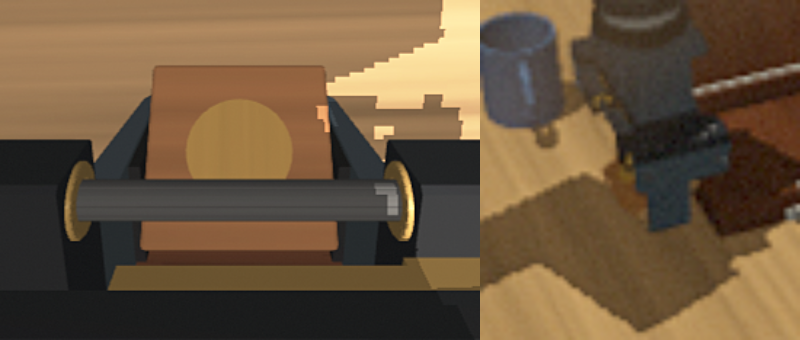

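Request:
step_arm(linear=[[-0.02,0,0.01],[-0.036,0,0.022],[-0.036,0,0.022],[-0.036,0,0.022]], turn=[0,0,0,0])

```text
time_s: 15.92
ee_pos: [443.3, 180.2, 13.0]
ee_rot: [180.0, 0.0, 178.6]
force: [-0.3, 0.4, -0.9]
gripper_width: 55.7
gripper_force: 10.0
```

Request:
step_arm(linear=[[0,0,0],[0,0,0],[0,0,0],[0.02,0,-0.01],[0.042,0,-0.021],[0.042,0,-0.021],[0.042,0,-0.021]], turn=[0,0,0,0,0,0,0], fingers=-0.6)

```text
time_s: 16.8
ee_pos: [430.4, 180.5, 19.6]
ee_rot: [180.0, 0.0, 178.6]
force: [0.1, 0.5, 0.1]
gripper_width: 72.9
gripper_force: 0.0
```

Request:
step_arm(linear=[[0,0,0],[0,0,0],[0,0,0],[0,0,0]], turn=[0,0,0,0], fingers=1, force=10)

```text
time_s: 17.3
ee_pos: [430.4, 180.4, 19.4]
ee_rot: [180.0, 0.0, 178.6]
force: [0.6, -0.3, -0.6]
gripper_width: 56.4
gripper_force: 10.0
```

```bash
cat >> h.py <<'E'
def lidrows():
    "rows/cols of the tilted lid face in the wrist image, along the mid column"
    I=grab("wrist")[0];h=cv2.cvtColor(I,cv2.COLOR_BGR2HSV)
    m=((h[...,1]>130)&(h[...,0]<22)&(h[...,2]>60)).astype(np.uint8)
    for c in (215,235,255,275,295):
        r=np.flatnonzero(m[140:345,c])+140; print(c,r.min() if len(r) else None,r.max() if len(r) else None,len(r))
E
python3 -c "
from h import *
lidrows();print(env.state()['ee_pos'])"
```

```text
215 216 344 99
235 216 344 99
255 216 344 100
275 216 344 99
295 216 344 99
[430.35506251 180.42564883  19.39387072]
```

```bash
cat >> h.py <<'E'
def lean(W=467.7,depth=40,y=180,width=56):
    "expected wrist-image rows of near edge/far edge of upper face for leaning tilt"
    I,K,E=grab("wrist")
    for t in range(0,95,10):
        a=np.radians(t);O=np.array([W-30/np.tan(max(a,.01)) if t>32 else W-47.5,0])
        f=np.array([np.cos(a),np.sin(a)]);n=np.array([-np.sin(a),np.cos(a)])
        A=O+depth*n;B=A+width*f
        print(t,*[proj(K,E,(q[0],y,q[1])).round() for q in (A,B)])
E
python3 -c "
from h import *
lean()"
```

```text
0 [254. 250.] [257. 344.]
10 [254. 237.] [256. 345.]
20 [254. 222.] [256. 341.]
30 [253. 208.] [256. 331.]
40 [254. 217.] [256. 339.]
50 [254. 223.] [256. 340.]
60 [254. 226.] [256. 331.]
70 [254. 227.] [255. 317.]
80 [254. 229.] [255. 300.]
90 [254. 231.] [255. 282.]
```

Request:
step_arm(linear=[[-0.015,0,0.004],[-0.022,0,0.004],[-0.03,0,0.004],[-0.037,0,0.004],[-0.043,0,0.005],[-0.047,0,0.007],[-0.05,0,0.009],[-0.053,0,0.012],[-0.055,0,0.015],[-0.057,0,0.019],[-0.058,0,0.023],[-0.058,0,0.027],[-0.058,0,0.027]], turn=[0,0,0,0,0,0,0,0,0,0,0,0,0])

```text
time_s: 19.02
ee_pos: [443.9, 179.4, 11.5]
ee_rot: [-179.9, -0.4, 178.6]
force: [-9.5, 0.4, 11.1]
gripper_width: 55.7
gripper_force: 10.0
```

```bash
python3 -c "
from h import *
lidrows();lean()"
```

```text
215 196 344 119
235 195 344 120
255 196 344 119
275 195 344 120
295 195 344 120
0 [256. 231.] [258. 333.]
10 [255. 216.] [258. 333.]
20 [255. 200.] [258. 328.]
30 [255. 185.] [257. 317.]
40 [255. 195.] [257. 324.]
50 [255. 203.] [257. 325.]
60 [255. 207.] [257. 316.]
70 [255. 209.] [257. 300.]
80 [256. 212.] [256. 282.]
90 [256. 215.] [256. 263.]
```

Request:
step_arm(linear=[[0,0,0],[0,0,0],[0,0,0],[0,0,-0.1],[0,0,-0.25],[0,0,-0.36],[0.12,0,-0.36],[0.23,0,-0.36],[0.23,0,-0.36]], turn=[0,0,0,0,0,0,0,0,0], fingers=-0.6)

```text
time_s: 20.25
ee_pos: [376.6, 181.2, 119.2]
ee_rot: [-180.0, -0.1, 178.7]
force: [0.8, -0.3, 0.1]
gripper_width: 73.0
gripper_force: 0.0
```

```bash
python3 -c "
from h import *
st=env.state();print(st['ee_pos'])
I,K,E=grab('wrist');b=grab('side')[0]
cv2.imwrite('pics/w8.png',np.hstack([cv2.resize(I,(480,360)),cv2.resize(b[125:215,160:240],(320,360))]))
for t in (36,40,45):
    a=np.radians(t);O=np.array([467.7-30/np.tan(a),0]);f=np.array([np.cos(a),np.sin(a)]);n=np.array([-np.sin(a),np.cos(a)])
    print(t,[(proj(K,E,(q[0],180,q[1]))*480/512).round().tolist() for q in (O+40*n,O+40*n+56*f)])"
```

```text
[376.57520226 181.23761513 119.23788679]
36 [[238.0, 216.0], [240.0, 282.0]]
40 [[238.0, 219.0], [240.0, 284.0]]
45 [[239.0, 221.0], [240.0, 284.0]]
```

View pics/w8.png

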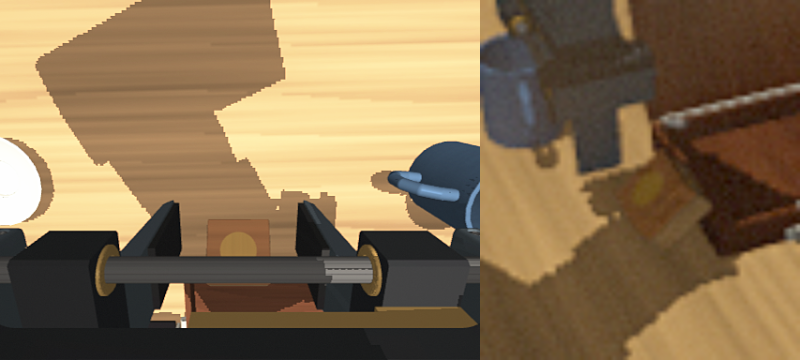

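Request:
step_arm(linear=[[0,0,0.1],[0,0,0.25],[0,0,0.347],[0,0,0.347],[-0.03,0,0.347],[-0.045,0,0.347],[-0.055,0,0.347],[-0.065,0,0.347],[-0.075,0,0.347],[-0.085,0,0.347],[-0.095,0,0.347],[-0.105,0,0.347],[-0.115,0,0.347],[-0.118,0,0.347],[-0.118,0,0.347]], turn=[0,0,0,0,0,0,0,0,0,0,0,0,0,0,0], fingers=1)

```text
time_s: 22.22
ee_pos: [402.3, 178.0, 12.6]
ee_rot: [-179.6, -1.4, 178.5]
force: [-21.1, 2.4, -1.1]
gripper_width: 0.5
gripper_force: 10.8
```

```bash
cat >> h.py <<'E'
def sidemask(x=445,y=180,r=22,save=None):
    I,K,E=grab("side");u=proj(K,E,(x,y,25)).astype(int);C=I[u[1]-r:u[1]+r,u[0]-r:u[0]+r]
    h=cv2.cvtColor(C,cv2.COLOR_BGR2HSV)
    for row in h[::2]: print(''.join('Y' if (a[0]>=18 and a[1]>130) else 'o' if (a[1]>130 and a[2]>95) else 'd' if a[2]<60 else 'b' if a[1]>130 else '.' for a in row))
E
python3 -c "
from h import *
lidrows();lean();sidemask()"
```

```text
215 333 344 12
235 333 344 12
255 330 344 15
275 328 344 17
295 328 344 17
0 [260. 307.] [262. 397.]
10 [260. 294.] [262. 401.]
20 [259. 280.] [262. 400.]
30 [259. 265.] [262. 394.]
40 [259. 272.] [262. 403.]
50 [259. 277.] [262. 404.]
60 [260. 278.] [262. 397.]
70 [260. 278.] [262. 382.]
80 [260. 277.] [261. 363.]
90 [260. 278.] [261. 344.]
.................d.db..........bbbbbbbbdbdbd
...............dddd.........ddbdbbbdbd.ddddd
...........ddd....dddddb...ddddddddddbbooooo
.b...d.d.d.dddd.dd.dddbbdbdddbbbbooooooooooo
...dd...dd.d.ddddd.ddddbbbYbbooooooooooooooo
.d.bdd..d.dddddddddddddY.dYbYboobbbooooooooo
ddddYddddddddddYdddddddddddd.bbddYdddboooooo
dYYYYddddddddddddYddYdddddddd.b.b.dddddbbooo
YY.dddddddddddddddddddddddddd.oY.obddddddddb
b..dddddddddddddddddddddddddd.ooYbdddddddddd
..oo.ddddddddddddd.dddddddddd.Yobddddddddddd
oYo..dddddddd..ddddddddddd.dd.obdddddddddddd
ooo..dddddddddddddddddddddd..obddddddddddddd
oo.o.d.ddddddddddd..bbo.oooooddddddddddddddd
.ooo.dd.dddd.ddd.ooobooooY.obbddddddd.dddddb
oo.o..dddddddddd.bYbYYbbooob.oYdddddddY..ddb
YooYo.dddddddddd.bb..oo.YYoY.bY.dddbdddddd.d
Yoo.oo.d...oYoooooYbb.Y.bo...ooYobddddddddbb
YYo.YY.YY.ooo..o..bYYbobY..ooo.Yo..bb.oob.o.
oo.YooYo.oYoooooYoo.obbY.b.ooY.oY...YooY.Y..
oYYYYY.oobo.ooo.ooo.oo.boYb.oYoYo.o.bbbo....
YoooooYo.o.o..oo.ooo.ob..oobb.bYoob.YYY.....
```

Request:
step_arm(linear=[[0.03,0,0],[0.086,0,-0.1],[0.086,0,-0.25],[0.086,0,-0.355],[0.086,0,-0.355],[0.086,0,-0.355]], turn=[0,0,0,0,0,0], fingers=-1)

```text
time_s: 23.12
ee_pos: [388.5, 181.5, 121.5]
ee_rot: [180.0, 0.0, 178.6]
force: [-0.7, -0.9, -0.5]
gripper_width: 57.8
gripper_force: 0.0
```

```bash
python3 -c "
from h import *
print(env.state()['ee_pos'])
I,K,E=grab('wrist');P=rect(I,K,E,440,180,40,60,1.0)[::3,::2]
h=cv2.cvtColor(P,cv2.COLOR_BGR2HSV)
for row in h: print(''.join('Y' if (a[0]>=17 and a[1]>130) else 'o' if a[1]>130 else 'd' if a[2]<60 else '.' for a in row))
lean()"
```

```text
[388.50863671 181.49669002 121.46704234]
dddooooooooooooooooooooooooooooooooooooooooooooooooooooooo..
ddddoooooooooooooooooooooooooooooooooooooooooooooooooooooo..
ddddoooooooooooooooooooooooooooooooooooooooooooooooooooooo..
ddddooooooooooooooooooooooooooooooooooooooooooooooooooooo..d
dddddoooooooooooooooooooooooooooooooooooooooooooooooooooo..d
dddddoooooooooooooooooooooooooooooooooooooooooooooooooooo.Yd
................................oooooooooooooooooooooooooddd
............................................................
............................................................
............................................................
............................................................
............................................................
............................................................
............................................................
dd..........................................................
dddddddddddddddddddddddddddddddddddddddddddddddddddddddddddd
ddddddddddo..............................ddddddddddddddddddd
ddddddddddo...........
[... 949 characters left out ...]
ddd.
....d..ddd....oooooooooooooooooooooooo.............Ydddddd..
.....................................................dd.....
............................................................
............................................................
............................................................
............................................................
............................................................
0 [254. 240.] [256. 298.]
10 [254. 232.] [256. 296.]
20 [254. 224.] [256. 292.]
30 [254. 215.] [255. 285.]
40 [254. 220.] [255. 288.]
50 [254. 224.] [255. 288.]
60 [254. 226.] [255. 284.]
70 [254. 227.] [255. 276.]
80 [254. 228.] [255. 267.]
90 [255. 229.] [255. 257.]
```

```bash
python3 -c "
from h import *
I,K,E=grab('wrist');h=cv2.cvtColor(I,cv2.COLOR_BGR2HSV)
for c in (240,254,268):
    print(c,[(r,h[r,c].tolist()) for r in range(218,275,3)])
for r in (235,250,262): print(r,''.join('o' if a[1]>130 else 'd' if a[2]<60 else '.' for a in h[r,190:320]))
for u in [(254,r) for r in range(220,262,2)]: print(u[1],back(K,E,u,0).round(1)[:2],back(K,E,u,56).round(1)[:2])
print(proj(K,E,(427.7,180,0)),proj(K,E,(427.7,180,56)))
"
```

```text
240 [(218, [13, 137, 104]), (221, [12, 145, 102]), (224, [13, 144, 92]), (227, [12, 144, 99]), (230, [12, 144, 92]), (233, [13, 137, 97]), (236, [12, 141, 101]), (239, [13, 142, 97]), (242, [13, 140, 93]), (245, [13, 144, 140]), (248, [12, 145, 137]), (251, [13, 144, 138]), (254, [13, 143, 141]), (257, [12, 144, 145]), (260, [12, 144, 147]), (263, [15, 125, 96]), (266, [15, 116, 141]), (269, [15, 114, 136]), (272, [15, 117, 140])]
254 [(218, [13, 138, 105]), (221, [13, 143, 100]), (224, [18, 147, 113]), (227, [18, 146, 112]), (230, [18, 147, 111]), (233, [19, 144, 113]), (236, [12, 144, 99]), (239, [13, 142, 99]), (242, [13, 143, 96]), (245, [13, 144, 143]), (248, [12, 143, 139]), (251, [12, 144, 138]), (254, [12, 143, 144]), (257, [13, 146, 147]), (260, [13, 145, 149]), (263, [15, 125, 96]), (266, [15, 116, 139]), (269, [15, 117, 135]), (272, [15, 118, 140])]
268 [(218, [13, 132, 104]), (221, [13, 148, 102]), (224, [17, 146, 112]), (227, [18, 146, 112]), (230, [18, 148, 112]), (233, [18, 143, 112]), (236, [18, 148, 141]), (239, [13, 142, 99]), (242, [12, 139, 97]), (245, [13, 145, 1
[... 644 characters left out ...]
0.1]
222 [419.9 179.5] [397.3 180.1]
224 [421.9 179.4] [398.9 180.1]
226 [424.  179.4] [400.6 180. ]
228 [426.1 179.3] [402.3 180. ]
230 [428.2 179.3] [403.9 179.9]
232 [430.2 179.2] [405.6 179.9]
234 [432.3 179.2] [407.3 179.9]
236 [434.5 179.1] [409.  179.8]
238 [436.6 179.1] [410.7 179.8]
240 [438.7 179. ] [412.4 179.7]
242 [440.8 179. ] [414.1 179.7]
244 [443.  178.9] [415.8 179.7]
246 [445.1 178.9] [417.5 179.6]
248 [447.3 178.8] [419.3 179.6]
250 [449.5 178.8] [421.  179.5]
252 [451.6 178.7] [422.7 179.5]
254 [453.8 178.7] [424.5 179.4]
256 [456.  178.6] [426.2 179.4]
258 [458.2 178.6] [428.  179.4]
260 [460.4 178.5] [429.8 179.3]
[254.72911938 229.5512667 ] [254.79812234 257.63715726]
```

```bash
python3 -c "
from h import *
I,K,E=grab('wrist')
print(back(K,E,(232,252),56).round(1),back(K,E,(301,252),56).round(1),back(K,E,(239,218),0).round(1),back(K,E,(293,218),0).round(1))
print(env.state()['gripper_width'])
plan([(436.5,187,100),(436.5,187,38),(436.5,187,28)],178.8)
"
```

```text
[422.2 162.1  56. ] [423.5 216.6  56. ] [415.3 165.3   0. ] [416.5 216.8   0. ]
73.48411208650252
[436.5 187.  100. ] -> [-0.1617, 0.0232, 0.0688]
[436.5 187.   38. ] -> [-0.1621, 0.0234, 0.2755]
[436.5 187.   28. ] -> [-0.1621, 0.0234, 0.3088]
turn -0.0005
```

Request:
step_arm(linear=[[-0.08,0.03,0],[-0.162,0.032,0.07],[-0.162,0.032,0.18],[-0.162,0.032,0.26],[-0.162,0.032,0.263],[-0.162,0.032,0.263]], turn=[0,0,0,0,0,0], fingers=-1)

```text
time_s: 24.08
ee_pos: [437.5, 190.0, 43.1]
ee_rot: [180.0, 0.0, 178.6]
force: [0.2, -0.3, -0.5]
gripper_width: 91.4
gripper_force: 0.0
```

Request:
step_arm(linear=[[0,0,0],[0,0,0],[0,0,0],[0,0,0],[0,0,0],[0,0,0],[0,0,-0.06],[0,0,-0.14],[-0.044,0,-0.14],[-0.044,0,-0.14],[-0.044,0,-0.14]], turn=[0,0,0,0,0,0,0,0,0,0,0], fingers=1, force=10)

```text
time_s: 25.45
ee_pos: [449.6, 189.2, 83.6]
ee_rot: [-179.9, -0.1, 178.6]
force: [0.4, 0.8, -1.1]
gripper_width: 55.6
gripper_force: 10.0
```

Request:
step_arm(linear=[[0,0,0.036],[0.014,0,0.044],[0.028,0,0.053],[0.04,0,0.063],[0.053,0,0.074],[0.064,0,0.087],[0.075,0,0.1],[0.084,0,0.115],[0.093,0,0.129],[0.093,0,0.138],[0.093,0,0.138]], turn=[0,0,0,0,0,0,0,0,0,0,0])

```text
time_s: 26.82
ee_pos: [422.5, 190.3, 43.4]
ee_rot: [180.0, 0.0, 178.6]
force: [0.3, 0.5, -2.3]
gripper_width: 56.2
gripper_force: 10.0
```

```bash
cat >> h.py <<'E'
def txt(x0,x1,y0,y1,z=40,dx=3,dy=2,cam="wrist"):
    "rectified text view, top = x1, left = y1"
    I,K,E=grab(cam)
    for x in np.arange(x1,x0,-dx):
        s=''
        for y in np.arange(y1,y0,-dy):
            u=proj(K,E,(x,y,z)).round().astype(int)
            if not(0<=u[0]<512 and 0<=u[1]<384): s+=' ';continue
            a=cv2.cvtColor(I[u[1]:u[1]+1,u[0]:u[0]+1],cv2.COLOR_BGR2HSV)[0,0]
            s+='Y' if (a[0]>=17 and a[1]>130) else 'o' if a[1]>130 else 'd' if a[2]<60 else '.'
        print(int(x),s)
E
python3 -c "
from h import *
txt(370,460,150,230,z=50)
lidrows()"
```

```text
460 ddddoooooooooooooooooooooooooooooooooodd
457 ddddoooooooooooooooooooooooooooooooooodd
454 dddddooooooooooooooooooooooooooooooooodd
451 ....................................dddd
448 ........................................
445 ........................................
442 ........................................
439 ........................................
436 ddddddddddddd.dddd..ddddd...............
433 dddddd.............................ddddd
430 dddddd..............................dddd
427 dddddd.............................ddddd
424 dddddd.............................ddddd
421 ddddddoooooooooooo.................ddddd
418 ddddddoooooooooooooooooooooooooooooYdddd
415 ddddddoooooooooooooooooooooooooooooddddd
412 ddddddoooooooooooooooooooooooooooooddddd
409 .dddddoooooooooooooooooooooooooooooddddd
406 ..d..doooooooooooooooooooooooooooooddddd
403 ...d.dooooooooooooooooooooooooooooodddd.
400 .......ooooooooooooooooooooooooooodddd..
397 ........oooooooYYYYYYYYYYooooooooo......
394 ........ooooooYYYYYYYYYYYYYoooooo.......
391 .........ooooooYYYYYYYYYYYYooooo........
388 ..........ooooooooooooooooooooo.........
385 ........................................
382 ........................................
379 ........................................
376 ........................................
373 ........................................
215 191 344 103
235 191 344 103
255 191 344 103
275 191 344 103
295 191 344 102
```

Request:
step_arm(linear=[[0,0,0.003],[0,0,0.003],[0,0,0.003]], turn=[0,0,0])

```text
time_s: 27.3
ee_pos: [422.7, 190.3, 43.0]
ee_rot: [180.0, 0.0, 178.6]
force: [-1.0, -0.2, 5.4]
gripper_width: 56.0
gripper_force: 10.0
```

Request:
step_arm(linear=[[0,0,0],[0,0,0],[0.012,0,0],[0.027,0,0],[0.027,0,0]], turn=[0,0,0,0,0], fingers=-0.6)

```text
time_s: 27.92
ee_pos: [413.7, 190.3, 42.5]
ee_rot: [-180.0, -0.0, 178.6]
force: [0.4, -0.1, 0.1]
gripper_width: 72.9
gripper_force: 0.0
```

Request:
step_arm(linear=[[0,0,0],[0,0,0],[0,0,0],[0,0,-0.06],[0,0,-0.14],[-0.08,0,-0.14],[-0.1,0,-0.14],[-0.1,0,-0.14],[-0.1,0,-0.14]], turn=[0,0,0,0,0,0,0,0,0], fingers=1, force=10)

```text
time_s: 29.05
ee_pos: [443.1, 189.4, 83.9]
ee_rot: [-180.0, -0.1, 178.6]
force: [-1.1, 0.5, -1.9]
gripper_width: 55.9
gripper_force: 10.0
```

```bash
python3 -c "
from h import *
print(env.state()['ee_pos'],env.state()['gripper_width'])
txt(400,480,150,230,z=100)"
```

```text
[443.07944092 189.35215923  83.94370791] 55.944521763087565
480 dddddooooooooooooooooooooooooooooooooood
477 dddddooooooooooooooooooooooooooooooooodd
474 dddddooooooooooooooooooooooooooooooooodd
471 ddddddoooooooooooooooooooooooooooooooodd
468 ddddddoooooooooooooooooooooooooooooooddd
465 .....................................ddd
462 ........................................
459 ........................................
456 ........................................
453 ........................................
450 ddddddddddddddddddddddddddddd.dd.d..dddd
447 ddddddd............................ddddd
444 dddddddooooooooooooooooooooooooooo.ddddd
441 ddddddddoooooooooooooooooooooooooooddddd
438 dddddddooooooooooooooooooooooooooooddddd
435 dddddddooooooooooooooooooooooooooooddddd
432 dddddddooooooooooooooooooooooooooooddddd
429 oddd.ddooooooooooooooooooooooooooooddddd
426 oodd.dddoooooooooooooooooooooooooooddddd
423 ...dd.ddooooooooooooooooooooooooooddddd.
420 ....dd.ddooooooYYYYYYYYYYYoooooooddddd..
417 ..........ooooYYYYYYYYYYYYYooooo.dddd...
414 ..........oooooooYYYYYYYYYoooooo........
411 ...........oooooooooooooooooooo.........
408 ........................................
405 ........................................
402 ........................................
```

Request:
step_arm(linear=[[-0.023,0,0],[-0.023,0,0.02],[-0.023,0,0.038],[-0.01,0,0.045],[0.002,0,0.053],[0.014,0,0.063],[0.027,0,0.074]], turn=[0,0,0,0,0,0,0])

```text
time_s: 29.98
ee_pos: [435.9, 189.9, 62.4]
ee_rot: [180.0, 0.0, 178.6]
force: [0.5, -1.5, 3.7]
gripper_width: 55.8
gripper_force: 10.0
```

```bash
python3 -c "
from h import *
print(env.state()['ee_pos'],env.state()['force'])
txt(390,460,150,230,z=90)"
```

```text
[435.86010261 189.93461516  62.40717073] [ 0.50656432 -1.4669057   3.70662709]
460 ddddddoooooooooooooooooooooooooooooooddd
457 ddddddoooooooooooooooooooooooooooooodddd
454 dddddddo........................oooodddd
451 ddddddd............................ddddd
448 ........................................
445 ........................................
442 ........................................
439 ........................................
436 ddddddddddddddddddddddddd.dd.ddd........
433 dddddddd..........................dddddd
430 ddddddddd.ooooooooooooo.o........ddddddd
427 ddddddddoooooooooooooooooooooooooddddddd
424 ddddddddoooooooooooooooooooooooooodddddd
421 .dddddddoooooooooooooooooooooooooYdddddd
418 ..ddddddoooooooooooooooooooooooooYdddddd
415 ...dddddooooooooooooooooooooooooodddddd.
412 ....d..doooooooooooooooooooooooooddddd..
409 .....d.ddd.ooooYYYYYYYYYYoooooo.ddddd...
406 ........dd......................ddd.....
403 ........................................
400 ........................................
397 ........................................
394 ........................................
391 ........................................
```

Request:
step_arm(linear=[[0.01,0,0.012],[0.021,0,0.027],[0.03,0,0.042],[0.038,0,0.056],[0.042,0,0.062],[0.042,0,0.062]], turn=[0,0,0,0,0,0])

```text
time_s: 30.78
ee_pos: [423.2, 190.1, 43.4]
ee_rot: [-180.0, -0.1, 178.6]
force: [-1.5, 0.6, 1.1]
gripper_width: 55.8
gripper_force: 10.0
```

```bash
python3 -c "
from h import *
print(env.state()['ee_pos'],env.state()['force'])
txt(370,450,160,220,z=70)"
```

```text
[423.18671069 190.14640826  43.38143714] [-1.5021843   0.57277419  1.13089745]
450 dooooooooooooooooooooooooooooo
447 doooo..................ooooooo
444 doo.........................oo
441 d.............................
438 ..............................
435 ..............................
432 ..............................
429 ..............................
426 ..............................
423 dddddddddddddddddddddddddddddd
420 dd...........................d
417 dddd.........................d
414 ddddoooooooooooooooooooooooddd
411 dddooooooooooooooooooooooooodd
408 dddooooooooooooooooooooooooodd
405 dddoooooooooooooooooooooooooYd
402 .ddooooooooooooooooooooooooodd
399 d.dooooooooooooooooooooooooodd
396 d.dYoooooooooooooooooooooooddd
393 ..........................dddd
390 ..............................
387 ..............................
384 ..............................
381 ..............................
378 ..............................
375 ..............................
372 ..............................
```

Request:
step_arm(linear=[[0.005,0,0.014],[0.018,0,0.022],[0.032,0,0.03],[0.05,0,0.04],[0.068,0,0.053],[0.083,0,0.068],[0.097,0,0.084],[0.106,0,0.095],[0.113,0,0.103],[0.113,0,0.103]], turn=[0,0,0,0,0,0,0,0,0,0])

```text
time_s: 32.08
ee_pos: [389.1, 190.8, 12.5]
ee_rot: [-180.0, -0.1, 178.6]
force: [1.6, 1.4, 0.5]
gripper_width: 55.8
gripper_force: 10.0
```

```bash
python3 -c "
from h import *
print(env.state()['ee_pos'],env.state()['force'])
txt(340,460,150,230,z=40)"
```

```text
[389.06942678 190.77585558  12.4986474 ] [1.61931702 1.43463542 0.48597147]
460                                         
457                                         
454 ddddddddddddddddddddddddddddddddd       
451 dddddddddddddddddddddddddddddddddddddddd
448 dddddddddddddddddddddddddddddddddddddddd
445 dddddddddddddddddddddddddddddddddddddddd
442 dddddddddddddddddddddddddddddddddddddddd
439 dddddddddddddddddddddddddddddddddddddddd
436 dddddddddddddddddddddddddddddddddddddddd
433 YYdddddddddddddddddddddddddddddddddddddd
430 YYYYYYYYYYYYYYYYYYYYYYYYYYYYYYYYYYYYYYYY
427 YYYYYYYYYYYYYYYYYYYYYYYYYYYYYYYYYYYYYYYY
424 YYYYYYYYYYYYYYYYYYYYYYYYYYYYYYYYYYYYYYYY
421 ddd..............................YYYYYYY
418 ddddd................................ddd
415 ddddd................................ddd
412 dddddY..............................dddd
409 dddddd..............................dddd
406 dddddd.............................ddddd
403 ...................................ddddd
400 ........................................
397 ........................................
394 ........................................
391 ........................................
388 ddddddd.......dddddddddddddddddddddddddd
385 ddddddd...........................dddddd
382 ddddddd...........................dddddd
379 dddddddd.........................ddddddd
376 ddddddddoooooooooooooooooooooooooddddddd
373 ddddddddoooooooooooooooooooooooodddddddd
370 ..dddddddooooooooooooooooooooooodddddddd
367 ...dddddd......................Ydddddd..
364 ....ddddd......................dddddd...
361 .....dddd......................ddddd....
358 .......d........................dd......
355 ........................................
352 ........................................
349 ........................................
346 ........................................
343 ........................................
```

Request:
step_arm(linear=[[0,0,0],[0,0,0],[0,0,0],[0,0,-0.15],[0,0,-0.3],[0,0,-0.45],[0,0,-0.45],[0,0,-0.45]], turn=[0,0,0,0,0,0,0,0], fingers=-1)

```text
time_s: 33.12
ee_pos: [388.9, 190.6, 147.2]
ee_rot: [-180.0, -0.1, 178.6]
force: [-0.3, -0.3, -0.7]
gripper_width: 91.3
gripper_force: 0.0
```

```bash
python3 -c "
from h import *
print(env.state()['ee_pos'],env.state()['force'])
txt(340,460,140,240,z=40)
I,K,E=grab('wrist');h=cv2.cvtColor(I,cv2.COLOR_BGR2HSV)
for y in (190,215,230): print([(x,h[tuple(proj(K,E,(x,y,40)).round().astype(int)[::-1])].tolist()) for x in range(350,440,10)])
"
```

```text
[388.9400239  190.64960208 147.20492054] [-0.31184992 -0.33006222 -0.65551139]
460 oooooooooooooooooooooooooooooooooooooooooooooooooo
457 oooooooooooooooooooooooooooooooooooooooooooooooooo
454 oooooooooooooooooooooooooooooooooooooooooooooooooo
451 ooooooooooooooooooooooooodoodooooooooooooooooooood
448 ............oo.o.ooo.o..o...oo..oooooooooooooooooo
445 ..................................................
442 ..................................................
439 ..................................................
436 ..................................................
433 ..................................................
430 ..................................................
427 ..................................................
424 ..................................................
421 ..................................................
418 ..................................................
415 ..................................................
412 ..................................................
409 ..................................................
406 ...........................
[... 1091 characters left out ...]
................................
343 ..................................................
[(350, [21, 95, 250]), (360, [13, 123, 139]), (370, [15, 116, 156]), (380, [16, 115, 102]), (390, [15, 118, 158]), (400, [15, 116, 161]), (410, [15, 115, 167]), (420, [15, 117, 166]), (430, [15, 117, 159])]
[(350, [21, 98, 250]), (360, [22, 91, 252]), (370, [21, 99, 250]), (380, [15, 118, 128]), (390, [21, 94, 251]), (400, [15, 116, 161]), (410, [15, 116, 167]), (420, [15, 114, 172]), (430, [16, 118, 158])]
[(350, [21, 99, 249]), (360, [22, 91, 252]), (370, [21, 98, 249]), (380, [23, 81, 254]), (390, [22, 91, 253]), (400, [21, 98, 249]), (410, [15, 116, 125]), (420, [15, 116, 154]), (430, [16, 116, 152])]
```

```bash
cat >> h.py <<'E'
def sqfit(cx,cy,z=40,half=60,span=16,psis=range(-14,15,2),save=None,s=2):
    P=box_at(cx,cy,z,half,save);L=cv2.GaussianBlur(cv2.cvtColor(P,cv2.COLOR_BGR2LAB).astype(np.float32),(0,0),3)
    G=np.sqrt(sum(cv2.Sobel(L[...,i],5,1,0)**2+cv2.Sobel(L[...,i],5,0,1)**2 for i in range(3)));G=np.minimum(G,np.percentile(G,93))
    n=2*half*4;best=[]
    for p in psis:
        T=np.zeros((240,240),np.float32);c=cv2.boxPoints(((120,120),(224,224),-float(p)))
        cv2.polylines(T,[c.round().astype(np.int32)],True,1,3)
        R=cv2.filter2D(G,-1,T/T.sum(),borderType=cv2.BORDER_CONSTANT)
        k=span*4;W=R[n//2-k:n//2+k,n//2-k:n//2+k];_,m,_,l=cv2.minMaxLoc(W);best.append((m,cx-(l[1]-k)/4,cy-(l[0]-k)/4,p))
    best.sort(reverse=True);print("med",np.median(G).round(1));[print(np.round(b,1).tolist()) for b in best[:3]]
    return best[0]
E
python3 -c "
from h import *
sqfit(409,190,psis=range(-10,11,1),save='pics/x.png')"
```

```text
med 3.3
[13.8, 410.0, 188.8, -1.0]
[13.8, 410.0, 188.8, -2.0]
[13.6, 409.8, 189.5, 0.0]
```

```bash
python3 -c "
from h import *
plan([(410,189,147),(410,189,13)],178.8)
p=w(0,-10);print(p, ((p-[410,189])/300).round(3))"
```

```text
[410 189 147] -> [-0.0709, -0.0035, -0.002]
[410 189  13] -> [-0.0723, -0.0029, 0.4447]
turn -0.0005
[552.4905758  197.10219317] [0.475 0.027]
```

Request:
step_arm(linear=[[-0.072,-0.003,0.1],[-0.072,-0.003,0.25],[-0.072,-0.003,0.38],[-0.072,-0.003,0.444],[-0.072,-0.003,0.444],[-0.072,-0.003,0.444]], turn=[0,0,0,0,0,0])

```text
time_s: 34.02
ee_pos: [410.7, 189.3, 13.8]
ee_rot: [-180.0, -0.1, 178.6]
force: [0.4, 0.6, 1.0]
gripper_width: 91.5
gripper_force: 0.0
```

Request:
step_arm(linear=[[0,0,0],[0,0,0],[0,0,0],[0,0,0],[0,0,0],[0,0,0],[0,0,-0.1],[0,0,-0.27],[-0.1,0,-0.27],[-0.3,0.03,-0.27],[-0.46,0.037,-0.27],[-0.46,0.037,-0.27],[-0.46,0.037,-0.27]], turn=[0,0,0,0,0,0,0,0,0,0,0,0,0], fingers=1, force=15)

```text
time_s: 35.65
ee_pos: [548.1, 196.9, 94.7]
ee_rot: [-179.9, -0.2, 178.6]
force: [-0.2, 0.0, -1.3]
gripper_width: 56.1
gripper_force: 15.0
```

```bash
python3 -c "
from h import *
p=w(0,-10);plan([(*p,18)],178.8);print(env.state()['ee_pos'],env.state()['gripper_width'])"
```

```text
[552.5 197.1  18. ] -> [-0.0154, 0.0013, 0.2555]
turn -0.0006
[548.09658036 196.88329736  94.67061365] 56.096548557199135
```

Request:
step_arm(linear=[[-0.015,0.001,0.08],[-0.015,0.001,0.16],[-0.015,0.001,0.22],[-0.015,0.001,0.25],[-0.015,0.001,0.251],[-0.015,0.001,0.251]], turn=[0,0,0,0,0,0])

```text
time_s: 36.4
ee_pos: [553.9, 197.7, 20.8]
ee_rot: [180.0, 0.0, 178.6]
force: [0.9, -0.5, -2.2]
gripper_width: 55.8
gripper_force: 15.0
```

Request:
step_arm(linear=[[0,0,0],[0,0,0],[0,0,0],[0,0,-0.1],[0,0,-0.25],[0,0,-0.45],[0,0,-0.55],[0,0,-0.55],[0,0,-0.55]], turn=[0,0,0,0,0,0,0,0,0], fingers=-0.9)

```text
time_s: 37.52
ee_pos: [553.2, 197.2, 184.0]
ee_rot: [-180.0, -0.1, 178.6]
force: [-0.3, 0.2, -0.8]
gripper_width: 86.5
gripper_force: 0.0
```

```bash
python3 -c "
from h import *
p=w(0,-10);sqfit(*p,z=46,psis=range(-8,9),save='pics/p1.png')
A=grab('scene');B=grab('side')
for k,c in dict(b1=(444,-293),b2=(582,-420),b4=(662,-247)).items():
    for n,(I,K,E) in (('scene',A),('side',B)):
        P=rect(I,K,E,*c,40,90,2);h=cv2.cvtColor(P,cv2.COLOR_BGR2HSV)
        m=((h[...,0]>=18)&(h[...,1]>(120 if n=='scene' else 150))).astype(np.uint8);m=cv2.morphologyEx(m,2,np.ones((7,7)))
        N,l,s,ct=cv2.connectedComponentsWithStats(m)
        print(k,n,[(round(c[0]-(ct[i][1]-180)/2),round(c[1]-(ct[i][0]-180)/2),int(s[i][4])) for i in range(1,N) if s[i][4]>300])
plan([(444,-293,225)],173);print(env.state()['ee_pos'])
"
```

```text
med 2.2
[22.4, 551.7, 196.6, -1.0]
[22.4, 551.7, 196.6, -2.0]
[22.4, 551.7, 196.9, 0.0]
b1 scene []
b1 side [(444, -294, 3534)]
b2 scene [(582, -420, 2102)]
b2 side [(582, -420, 3524)]
b4 scene [(675, -242, 1995)]
b4 side [(675, -241, 3583)]
[ 444 -293  225] -> [0.3246, -1.6426, -0.1355]
turn 0.0156
[553.16669614 197.22133601 183.44837133]
```

Request:
step_arm(linear=[[0.05,-0.2,-0.1],[0.08,-0.4,-0.1],[0.12,-0.6,-0.1],[0.16,-0.82,-0.1],[0.16,-0.82,-0.1]], turn=[0,0,0,0,0], fingers=-1)

```text
time_s: 38.3
ee_pos: [498.7, -50.3, 214.4]
ee_rot: [-180.0, -0.1, 178.3]
force: [-0.2, 0.7, -0.1]
gripper_width: 91.4
gripper_force: 0.0
```

Request:
step_arm(linear=[[0.04,-0.2,0],[0.08,-0.4,0],[0.12,-0.6,0.05],[0.165,-0.82,0.15],[0.165,-0.82,0.15],[0.165,-0.82,0.15],[0.165,-0.82,0.15]], turn=[0.015,0.015,0.015,0.015,0.015,0.015,0.015])

```text
time_s: 39.17
ee_pos: [445.6, -290.6, 170.7]
ee_rot: [180.0, 0.0, 173.3]
force: [-0.6, 0.4, -0.5]
gripper_width: 91.1
gripper_force: 0.0
```

```bash
python3 -c "
from h import *
b=sqfit(444,-293,psis=range(-16,5));grasp(b[1:3],b[3],8,13);print(env.state()['ee_pos'])"
```

```text
med 3.1
[33.2, 444.8, -294.0, -10.0]
[33.0, 445.0, -294.0, -9.0]
[32.8, 445.0, -294.0, -11.0]
[ 436.9 -292.6   60. ] -> [0.0284, -0.0102, 0.3697]
[ 436.9 -292.6   13. ] -> [0.0286, -0.0103, 0.5264]
turn 0.0093
[ 445.57905255 -290.55262637  170.92045712]
```

Request:
step_arm(linear=[[0.028,-0.01,0.15],[0.028,-0.01,0.3],[0.028,-0.01,0.42],[0.028,-0.01,0.5],[0.028,-0.01,0.526],[0.028,-0.01,0.526],[0.028,-0.01,0.526]], turn=[0.009,0.009,0.009,0.009,0.009,0.009,0.009])

```text
time_s: 40.1
ee_pos: [436.9, -294.2, 13.7]
ee_rot: [-179.9, 0.1, 170.0]
force: [0.7, 0.6, 1.1]
gripper_width: 91.2
gripper_force: 0.0
```

Request:
step_arm(linear=[[0,0,0],[0,0,0],[0,0,0],[0,0,0],[0,0,0],[0,0,0],[0,0,-0.05],[0,0,-0.2],[0.04,0.2,-0.25],[0.07,0.4,-0.25],[0.1,0.6,-0.25],[0.137,0.776,-0.25],[0.137,0.776,-0.25]], turn=[0,0,0,0,0,0,0,0,0,0,0,0,0], fingers=1, force=10)

```text
time_s: 41.72
ee_pos: [435.5, -54.8, 88.1]
ee_rot: [180.0, -0.0, 170.3]
force: [0.7, 0.7, -1.3]
gripper_width: 56.1
gripper_force: 10.0
```

Request:
step_arm(linear=[[0.04,0.2,0],[0.07,0.4,0],[0.1,0.6,0],[0.137,0.776,0],[0.137,0.776,0],[0.137,0.776,0]], turn=[-0.02,-0.024,-0.024,-0.024,-0.024,-0.024])

```text
time_s: 42.48
ee_pos: [436.3, 177.9, 87.6]
ee_rot: [-180.0, 0.0, 178.6]
force: [0.7, -0.1, -0.9]
gripper_width: 56.3
gripper_force: 10.0
```

```bash
python3 -c "
from h import *
pts=[(467.7-30,30+20)]+[(467.7-34*np.cos(t)-20*np.sin(t)+4*np.cos(t)*0, 30-34*np.sin(t)+20*np.cos(t)) for t in np.radians([0,10,20,30,36])]
plan([(x,180,z-8) for x,z in pts],178.8);print(env.state()['ee_pos'],env.state()['gripper_width'])"
```

```text
[437.7 180.   42. ] -> [-0.0046, 0.0073, 0.1522]
[433.7 180.   42. ] -> [0.0088, 0.0069, 0.1522]
[430.7 180.   35.8] -> [0.0186, 0.0067, 0.1729]
[428.9 180.   29.2] -> [0.0247, 0.0066, 0.1949]
[428.3 180.   22.3] -> [0.0269, 0.0066, 0.2178]
[428.4 180.   18.2] -> [0.0263, 0.0066, 0.2315]
turn -0.0005
[436.28295138 177.88926052  87.64975669] 56.28410059109297
```

Request:
step_arm(linear=[[-0.005,0.007,0.1],[-0.005,0.007,0.148],[-0.002,0.007,0.161],[0.003,0.007,0.172],[0.007,0.007,0.182],[0.01,0.007,0.193],[0.012,0.007,0.204],[0.013,0.007,0.215],[0.013,0.007,0.226],[0.013,0.007,0.236],[0.013,0.007,0.236]], turn=[0,0,0,0,0,0,0,0,0,0,0])

```text
time_s: 43.85
ee_pos: [432.0, 181.1, 16.5]
ee_rot: [180.0, -0.0, 178.6]
force: [-1.2, -2.6, 1.7]
gripper_width: 55.8
gripper_force: 10.0
```

```bash
python3 -c "
from h import *
print(env.state()['force'],env.state()['ee_pos']);lidrows();lean()"
```

```text
[-1.22533401 -2.5782458   1.69822542] [432.01972099 181.05384517  16.46988091]
215 213 344 102
235 214 344 102
255 213 344 103
275 213 344 102
295 214 344 101
0 [253. 250.] [255. 345.]
10 [252. 236.] [255. 346.]
20 [252. 222.] [255. 343.]
30 [252. 207.] [254. 333.]
40 [252. 216.] [254. 340.]
50 [252. 223.] [254. 341.]
60 [253. 225.] [254. 333.]
70 [253. 227.] [253. 319.]
80 [253. 228.] [253. 301.]
90 [253. 231.] [253. 282.]
```

Request:
step_arm(linear=[[0,0,0],[0,0,0],[0,0,0],[0,0,-0.1],[0,0,-0.25],[0,0,-0.342],[0.1,0,-0.342],[0.187,0,-0.342],[0.187,0,-0.342]], turn=[0,0,0,0,0,0,0,0,0], fingers=-0.6)

```text
time_s: 45.08
ee_pos: [374.7, 182.2, 119.4]
ee_rot: [-180.0, -0.0, 178.7]
force: [-0.1, -0.7, 0.7]
gripper_width: 72.8
gripper_force: 0.0
```

Request:
step_arm(linear=[[0,0,0.1],[0,0,0.25],[0,0,0.34],[0,0,0.34],[-0.03,0,0.34],[-0.045,0,0.34],[-0.055,0,0.34],[-0.065,0,0.34],[-0.075,0,0.34],[-0.085,0,0.34],[-0.095,0,0.34],[-0.105,0,0.34],[-0.105,0,0.34]], turn=[0,0,0,0,0,0,0,0,0,0,0,0,0], fingers=1)

```text
time_s: 46.7
ee_pos: [401.5, 180.0, 15.9]
ee_rot: [-179.8, -0.7, 178.6]
force: [-12.4, -0.2, -0.6]
gripper_width: 0.2
gripper_force: 6.2
```

Request:
step_arm(linear=[[0.005,0,0],[0.01,0,0],[0.015,0,0],[0.02,0,0],[0.025,0,0],[0.03,0,0],[0.06,0,0],[0.07,0,-0.1],[0.07,0,-0.25],[0.07,0,-0.35],[0.07,0,-0.35]], turn=[0,0,0,0,0,0,0,0,0,0,0])

```text
time_s: 48.08
ee_pos: [388.3, 183.1, 124.6]
ee_rot: [179.8, 0.4, 178.6]
force: [0.1, 0.3, -0.5]
gripper_width: 0.6
gripper_force: 0.0
```

Request:
step_arm(linear=[[0,0,0],[0,0,0],[0,0,0]], turn=[0,0,0], fingers=-1)

```text
time_s: 48.45
ee_pos: [386.1, 181.9, 121.4]
ee_rot: [-180.0, -0.1, 178.6]
force: [0.6, 1.2, 0.5]
gripper_width: 27.4
gripper_force: 0.0
```

```bash
python3 -c "
from h import *
print(env.state()['force'],env.state()['ee_pos']);lidrows();lean();txt(385,460,130,230,z=56)"
```

```text
[0.55724231 1.16048747 0.47699065] [386.14577059 181.94919453 121.43163948]
215 333 344 12
235 247 344 48
255 221 344 87
275 221 344 87
295 333 344 12
0 [254. 242.] [255. 299.]
10 [253. 234.] [255. 298.]
20 [253. 225.] [255. 294.]
30 [253. 217.] [254. 287.]
40 [253. 222.] [254. 290.]
50 [253. 226.] [254. 290.]
60 [254. 227.] [254. 285.]
70 [254. 228.] [254. 278.]
80 [254. 229.] [254. 268.]
90 [254. 231.] [254. 259.]
460 ..................................................
457 ..................................................
454 ..................................................
451 ..................................................
448 ..................................................
445 dddddddddddddddddddddd............................
442 dddddddddddddddddddddddddddddddddddddddddddddddddd
439 ddddddddddddd....................ooooddddddddddddd
436 ddddddddddddd....................ooooddddddddddddd
433 ddddddddddddddooooooooooo...ooooo.....dddddddddddd
430 dddddddddddddoooooooooooooooooooo.....dddddddddddd
427 dddddddddddddoooooooooooooooooooo.....dddddddddddd
424 dddddddddddddoooooooooooooooooooo.....dddddddddddd
421 dddddddddddddoooooooooooooooooooo....Ydddddddddddd
418 dddddddddddddoooooooooooooooooooo....Ydddddddddddd
415 .ddddddddddddoooooooooooooooooooo....ddddddddddddd
412 .ddddddddddddooooooooooooooooooo.....ddddddddddddd
409 ..YddddddddddooYYYYYYYYYoooooooo.....dddddddddddd.
406 ...ddddddddddYYYYYYYYYYYYYoooooo.....ddddddddddd..
403 ....dddddddddYYYYYYYYYYYYYoooooo.....dddddddddd...
400 .....ddddddddoYYYYYYYYYYYYooooo......ddddddddd....
397 ......dddddddoooooooooooooooooo......dddddddd.....
394 .......dddddd.................o......Ydddddd......
391 .........dd............................ddd........
388 ..................................................
```

Request:
step_arm(linear=[[-0.07,0.04,0],[-0.141,0.04,0],[-0.141,0.04,0.1],[-0.141,0.04,0.2],[-0.141,0.04,0.262],[-0.141,0.04,0.265],[-0.141,0.04,0.265]], turn=[0,0,0,0,0,0,0], fingers=-1)

```text
time_s: 49.48
ee_pos: [429.7, 193.3, 43.3]
ee_rot: [180.0, 0.0, 178.6]
force: [0.7, -0.5, -0.2]
gripper_width: 91.2
gripper_force: 0.0
```

Request:
step_arm(linear=[[0,0,0],[0,0,0],[0,0,0],[0,0,0],[0,0,0],[0,0,0],[0,0,-0.06],[0,0,-0.14],[-0.065,0,-0.14],[-0.065,0,-0.14],[-0.065,0,-0.14]], turn=[0,0,0,0,0,0,0,0,0,0,0], fingers=1, force=10)

```text
time_s: 50.85
ee_pos: [447.4, 192.2, 84.1]
ee_rot: [-179.9, -0.1, 178.6]
force: [0.4, -0.9, -1.2]
gripper_width: 56.4
gripper_force: 10.0
```

```bash
python3 -c "
from h import *
print(env.state()['force'],env.state()['ee_pos']);txt(405,470,150,230,z=98)"
```

```text
[ 0.44383377 -0.90840256 -1.22581974] [447.41076279 192.2355278   84.08444379]
470 ........................................
467 ........................................
464 ........................................
461 ........................................
458 ........................................
455 dddddddddddddddddddddddddddddddddddddddd
452 dddddd............................dddddd
449 ddddddoooooooooooooooooooooooooooodddddd
446 ddddddoooooooooooooooooooooooooooodddddd
443 ddddddoooooooooooooooooooooooooooodddddd
440 ddddddoooooooooooooooooooooooooooodddddd
437 dddddYoooooooooooooooooooooooooooodddddd
434 ddddddooooooooooooooooooooooooooo.dddddd
431 .dd.dddooooooooooooooooooooooooooddddddd
428 ..dddddooooooooooYYYYYoooooooooodddddddo
425 .....dd.oooooYYYYYYYYYYYYYooooooddddd...
422 ........oooooYYYYYYYYYYYYYooooo.dddd....
419 .........oooooooYYYYYYYYoooooo..........
416 .........ooooooooooooooooooooo..........
413 ........................................
410 ........................................
407 ........................................
```

Request:
step_arm(linear=[[-0.003,0,0.02],[-0.003,0,0.038],[0.01,0,0.046],[0.022,0,0.054],[0.034,0,0.064],[0.047,0,0.075],[0.057,0,0.087],[0.068,0,0.101],[0.077,0,0.116],[0.085,0,0.13],[0.089,0,0.136],[0.089,0,0.136]], turn=[0,0,0,0,0,0,0,0,0,0,0,0])

```text
time_s: 52.4
ee_pos: [421.6, 193.3, 43.7]
ee_rot: [-180.0, -0.1, 178.6]
force: [-1.0, 0.7, -0.4]
gripper_width: 56.3
gripper_force: 10.0
```

```bash
python3 -c "
from h import *
print(env.state()['force'],env.state()['ee_pos']);txt(375,440,150,230,z=70)"
```

```text
[-0.95010691  0.70249821 -0.42218415] [421.62655448 193.26557562  43.65205507]
440 ddddd.............................dddddd
437 ..................................dddddd
434 ........................................
431 ........................................
428 ........................................
425 ........................................
422 ddddddddddddddddddddddddddddddd.d.ddd.dd
419 d.dddd...........................ddddddd
416 ddddddddoo......................dddddddd
413 dddddddooooooooooooooooooooooooddddddddd
410 dddddd.ooooooooooooooooooooooooodddddddd
407 ddddddoooooooooooooooooooooooooodddddddd
404 dddddddoooooooooooooooooooooooooddddddd.
401 .dd.ddYoooooooooooooooooooooooodddddd...
398 ..dd.ddooooooooooooooooooooooooddddd....
395 ...dd.doooooooooooooooooooooooodddd.....
392 ..............................dddd......
389 ........................................
386 ........................................
383 ........................................
380 ........................................
377 ........................................
```

Tilted as before; now the press-over arc, release, and look.

Request:
step_arm(linear=[[0.005,0,0.014],[0.018,0,0.022],[0.032,0,0.03],[0.05,0,0.04],[0.068,0,0.053],[0.083,0,0.068],[0.097,0,0.084],[0.106,0,0.095],[0.113,0,0.103],[0.113,0,0.103]], turn=[0,0,0,0,0,0,0,0,0,0])

```text
time_s: 53.7
ee_pos: [387.4, 193.9, 12.8]
ee_rot: [-180.0, -0.1, 178.6]
force: [1.8, 0.9, 0.8]
gripper_width: 56.1
gripper_force: 10.0
```

Request:
step_arm(linear=[[0,0,0],[0,0,0],[0,0,0],[0,0,-0.15],[0,0,-0.3],[0,0,-0.45],[0,0,-0.45],[0,0,-0.45]], turn=[0,0,0,0,0,0,0,0], fingers=-1)

```text
time_s: 54.7
ee_pos: [387.4, 193.8, 147.5]
ee_rot: [-180.0, -0.1, 178.6]
force: [-0.1, 0.1, -1.0]
gripper_width: 91.1
gripper_force: 0.0
```

```bash
python3 -c "
from h import *
print(env.state()['ee_pos'])
b=sqfit(409,192,psis=range(-10,11,1),save='pics/y.png')
plan([(b[1],b[2],13.5)],178.8)
p=w(0,-10);print(((p-b[1:3])/300).round(3))"
```

```text
[387.38404586 193.75282567 147.51756052]
med 3.3
[15.1, 409.5, 193.2, -1.0]
[14.9, 409.5, 193.2, -2.0]
[14.8, 409.2, 193.5, 0.0]
[409.5 193.2  13.5] -> [-0.0758, 0.0012, 0.4447]
turn -0.0005
[0.477 0.013]
```

Request:
step_arm(linear=[[-0.076,0,0.1],[-0.076,0.001,0.25],[-0.076,0.001,0.38],[-0.076,0.001,0.444],[-0.076,0.001,0.444],[-0.076,0.001,0.444]], turn=[0,0,0,0,0,0])

```text
time_s: 55.5
ee_pos: [409.9, 193.4, 13.7]
ee_rot: [-179.9, -0.2, 178.6]
force: [0.7, 0.2, 0.4]
gripper_width: 91.6
gripper_force: 0.0
```

Request:
step_arm(linear=[[0,0,0],[0,0,0],[0,0,0],[0,0,0],[0,0,0],[0,0,0],[0,0,-0.1],[0,0,-0.3],[-0.1,0,-0.34],[-0.3,0.02,-0.34],[-0.475,0.023,-0.34],[-0.475,0.023,-0.34],[-0.475,0.023,-0.34]], turn=[0,0,0,0,0,0,0,0,0,0,0,0,0], fingers=1, force=15)

```text
time_s: 57.12
ee_pos: [552.4, 197.0, 116.0]
ee_rot: [-180.0, -0.2, 178.6]
force: [-0.2, -0.4, -1.9]
gripper_width: 55.7
gripper_force: 15.0
```

```bash
python3 -c "
from h import *
plan([(553.5,197.4,60)],178.8)"
```

```text
[553.5 197.4  60. ] -> [-0.0042, 0.0017, 0.1866]
turn -0.0006
```

Request:
step_arm(linear=[[-0.004,0.0015,0.08],[-0.004,0.0015,0.15],[-0.004,0.0015,0.18],[-0.004,0.0015,0.187],[-0.004,0.0015,0.188],[-0.004,0.0015,0.188]], turn=[0,0,0,0,0,0])

```text
time_s: 57.88
ee_pos: [555.3, 197.9, 61.2]
ee_rot: [180.0, 0.1, 178.6]
force: [0.6, -0.1, -1.3]
gripper_width: 56.1
gripper_force: 15.0
```

Request:
step_arm(linear=[[0,0,0],[0,0,0],[0,0,0],[0,0,-0.1],[0,0,-0.25],[0,0,-0.45],[0,0,-0.52],[0,0,-0.52],[0,0,-0.52]], turn=[0,0,0,0,0,0,0,0,0], fingers=-0.9)

```text
time_s: 59.0
ee_pos: [553.9, 197.4, 215.0]
ee_rot: [-179.9, -0.1, 178.6]
force: [0.7, 0.5, 0.3]
gripper_width: 86.8
gripper_force: 0.0
```

```bash
python3 -c "
from h import *
sqfit(552,197,z=86,psis=range(-8,9),save='pics/p2.png')
plan([(675,-241,180)],188)"
```

```text
med 2.8
[33.0, 553.5, 197.0, -1.0]
[32.8, 553.5, 196.8, -2.0]
[32.2, 553.2, 197.0, 0.0]
[ 675 -241  180] -> [-0.4397, -1.4509, 0.1156]
turn -0.0261
```

Request:
step_arm(linear=[[-0.06,-0.2,0],[-0.12,-0.4,0],[-0.18,-0.6,0],[-0.22,-0.73,0],[-0.22,-0.73,0]], turn=[0,0,0,0,0], fingers=-1)

```text
time_s: 59.68
ee_pos: [615.3, -25.7, 214.3]
ee_rot: [-180.0, -0.2, 178.4]
force: [-0.2, -0.8, -1.6]
gripper_width: 91.3
gripper_force: 0.0
```

Request:
step_arm(linear=[[-0.06,-0.2,0],[-0.12,-0.4,0],[-0.18,-0.6,0.05],[-0.22,-0.722,0.116],[-0.22,-0.722,0.116],[-0.22,-0.722,0.116],[-0.22,-0.722,0.116]], turn=[-0.025,-0.025,-0.025,-0.025,-0.025,-0.025,-0.025])

```text
time_s: 60.55
ee_pos: [676.4, -239.1, 182.5]
ee_rot: [180.0, 0.0, -172.3]
force: [0.7, 0.5, 0.9]
gripper_width: 91.0
gripper_force: 0.0
```

```bash
python3 -c "
from h import *
b=sqfit(675,-241,psis=range(-44,45,2));b=sqfit(b[1],b[2],psis=range(b[3]-4,b[3]+5));grasp(b[1:3],b[3],8,13);print(env.state()['ee_pos'])"
```

```text
med 3.5
[37.5, 676.0, -240.8, 10.0]
[35.5, 676.0, -240.8, 8.0]
[34.9, 676.2, -240.8, 12.0]
med 3.5
[37.8, 676.0, -240.8, 10.0]
[37.4, 676.0, -240.8, 9.0]
[36.9, 676.0, -240.8, 11.0]
[ 668.1 -242.1   60. ] -> [0.0292, -0.005, 0.4091]
[ 668.1 -242.1   13. ] -> [0.0294, -0.005, 0.5657]
turn -0.0063
[ 676.44350763 -239.45285455  182.73378368]
```

Request:
step_arm(linear=[[0.029,-0.005,0.15],[0.029,-0.005,0.3],[0.029,-0.005,0.45],[0.029,-0.005,0.53],[0.029,-0.005,0.565],[0.029,-0.005,0.565],[0.029,-0.005,0.565]], turn=[-0.006,-0.006,-0.006,-0.006,-0.006,-0.006,-0.006])

```text
time_s: 61.52
ee_pos: [668.6, -243.6, 13.6]
ee_rot: [-179.9, 0.1, -170.2]
force: [0.1, 0.4, 0.1]
gripper_width: 91.0
gripper_force: 0.0
```

Request:
step_arm(linear=[[0,0,0],[0,0,0],[0,0,0],[0,0,0],[0,0,0],[0,0,0],[0,0,-0.05],[0,0,-0.2],[0.07,0.2,-0.25],[0.14,0.4,-0.25],[0.2,0.6,-0.25],[0.258,0.757,-0.25],[0.258,0.757,-0.25]], turn=[0,0,0,0,0,0,0,0,0,0,0,0,0], fingers=1, force=10)

```text
time_s: 63.15
ee_pos: [550.9, -30.4, 88.1]
ee_rot: [180.0, -0.1, -170.0]
force: [0.1, 0.0, -0.8]
gripper_width: 55.7
gripper_force: 10.0
```

Request:
step_arm(linear=[[0.07,0.2,0],[0.14,0.4,0],[0.2,0.6,0],[0.258,0.757,0],[0.258,0.757,0],[0.258,0.757,0],[0.258,0.757,0]], turn=[0.02,0.031,0.031,0.031,0.031,0.031,0.031])

```text
time_s: 64.03
ee_pos: [439.4, 176.6, 87.5]
ee_rot: [180.0, 0.1, 178.5]
force: [-0.3, 0.1, -2.3]
gripper_width: 55.8
gripper_force: 10.0
```

```bash
python3 -c "
from h import *
plan([(437.7,180,42)],178.8);print(env.state()['ee_pos'],env.state()['gripper_width'])"
```

```text
[437.7 180.   42. ] -> [0.0061, 0.0111, 0.1516]
turn -0.0008
[439.38533168 176.62282662  87.48264461] 55.82482898289003
```

Request:
step_arm(linear=[[0.006,0.007,0.1],[0.006,0.007,0.148],[0.009,0.007,0.161],[0.014,0.007,0.172],[0.018,0.007,0.182],[0.021,0.007,0.193],[0.023,0.007,0.204],[0.024,0.007,0.215],[0.024,0.007,0.226],[0.024,0.007,0.236],[0.024,0.007,0.236]], turn=[0,0,0,0,0,0,0,0,0,0,0])

```text
time_s: 65.4
ee_pos: [430.8, 180.3, 16.0]
ee_rot: [180.0, -0.0, 178.6]
force: [-1.0, -1.4, -0.6]
gripper_width: 55.9
gripper_force: 10.0
```

```bash
python3 -c "
from h import *
print(env.state()['force'],env.state()['ee_pos']);lidrows();lean()"
```

```text
[-1.04466835 -1.44331706 -0.62583467] [430.76227972 180.27720299  16.03303689]
215 215 344 100
235 215 344 101
255 215 344 101
275 215 344 101
295 215 344 100
0 [254. 253.] [257. 348.]
10 [254. 239.] [257. 349.]
20 [254. 224.] [256. 345.]
30 [253. 210.] [256. 336.]
40 [254. 218.] [256. 344.]
50 [254. 225.] [256. 345.]
60 [254. 228.] [256. 336.]
70 [254. 229.] [256. 322.]
80 [254. 230.] [255. 304.]
90 [255. 233.] [255. 285.]
```

Request:
step_arm(linear=[[0,0,0],[0,0,0],[0,0,0],[0,0,-0.1],[0,0,-0.25],[0,0,-0.342],[0.1,0,-0.342],[0.183,0,-0.342],[0.183,0,-0.342]], turn=[0,0,0,0,0,0,0,0,0], fingers=-0.6)

```text
time_s: 66.62
ee_pos: [374.6, 181.2, 119.1]
ee_rot: [-180.0, -0.0, 178.7]
force: [1.2, -0.6, -0.0]
gripper_width: 72.9
gripper_force: 0.0
```

Request:
step_arm(linear=[[0,0,0.1],[0,0,0.25],[0,0,0.34],[0,0,0.34],[-0.03,0,0.34],[-0.045,0,0.34],[-0.055,0,0.34],[-0.065,0,0.34],[-0.075,0,0.34],[-0.085,0,0.34],[-0.095,0,0.34],[-0.105,0,0.34],[-0.105,0,0.34]], turn=[0,0,0,0,0,0,0,0,0,0,0,0,0], fingers=1)

```text
time_s: 68.25
ee_pos: [401.5, 178.9, 15.6]
ee_rot: [-179.8, -0.7, 178.6]
force: [-11.6, 0.5, 0.3]
gripper_width: 0.5
gripper_force: 6.0
```

Request:
step_arm(linear=[[0.005,0,0],[0.01,0,0],[0.015,0,0],[0.02,0,0],[0.025,0,0],[0.03,0,0],[0.06,0,0],[0.07,0,-0.1],[0.07,0,-0.25],[0.07,0,-0.35],[0.07,0,-0.35]], turn=[0,0,0,0,0,0,0,0,0,0,0])

```text
time_s: 69.62
ee_pos: [388.2, 182.0, 124.3]
ee_rot: [179.8, 0.4, 178.6]
force: [-0.4, -0.4, 0.8]
gripper_width: 0.5
gripper_force: 0.0
```

Request:
step_arm(linear=[[0,0,0],[0,0,0],[0,0,0],[0,0,0],[0,0,0],[0,0,0]], turn=[0,0,0,0,0,0], fingers=-1)

```text
time_s: 70.38
ee_pos: [386.6, 181.1, 122.0]
ee_rot: [180.0, -0.0, 178.6]
force: [0.2, 0.5, 0.2]
gripper_width: 57.5
gripper_force: 0.0
```

```bash
python3 -c "
from h import *
print(env.state()['force'],env.state()['ee_pos']);txt(385,460,130,250,z=56)"
```

```text
[0.21232947 0.49566837 0.22724513] [386.56258109 181.11876311 122.00463311]
460 ............................................................
457 ............................................................
454 ............................................................
451 ............................................................
448 ............................................................
445 ddddddddddddddddddddddddd.dddddddddddddd....................
442 d.dddddddddddddd..........dddddddddddddddddddddddddddddddddd
439 dddd.ddddddddddd............................oooooooooooodddd
436 dddd..dddddddddd............................oooooooooooddddd
433 ddddddddddddddddooooooooooooooooooooooooooo............ddddd
430 ddddddddddddddddooooooooooooooooooooooooooo............ddddd
427 ddddddddddddddddooooooooooooooooooooooooooo............Ydddd
424 ddddddddddddddddooooooooooooooooooooooooooo............ddddd
421 dddddddddddddddddoooooooooooooooooooooooooo............ddddd
418 .dddddddddddddddooooooooooooooooooooooooooo............ddddd
415 ..dddddddddddddddoooooooooooooooooooooooooo............ddddd
412 ...dddddddddddddooooooooooooooooooooooooooo............ddddd
409 .....ddd..dddddd.ooooooooYYYYYYYYooooooooo.............ddddd
406 .....dddd.dddddd.ooooooYYYYYYYYYYYYYYooooo.............ddddd
403 .......dd..ddddd..oooooYYYYYYYYYYYYYYooooo.............ddddd
400 ........dd..dddd...ooooooYYYYYYYYYYYoooooo.............ddddd
397 .........dd..ddd...ooooooooooooooooooooooo.............ddddd
394 .............ddd.......................................ddddd
391 .........................................................ddd
388 ............................................................
```

Request:
step_arm(linear=[[-0.07,0.042,0],[-0.14,0.042,0],[-0.14,0.042,0.1],[-0.14,0.042,0.2],[-0.14,0.042,0.264],[-0.14,0.042,0.267],[-0.14,0.042,0.267]], turn=[0,0,0,0,0,0,0], fingers=-1)

```text
time_s: 71.3
ee_pos: [429.4, 192.9, 42.6]
ee_rot: [180.0, 0.1, 178.6]
force: [-0.8, 0.4, 0.8]
gripper_width: 91.4
gripper_force: 0.0
```

Request:
step_arm(linear=[[0,0,0],[0,0,0],[0,0,0],[0,0,0],[0,0,0],[0,0,0],[0,0,-0.06],[0,0,-0.14],[-0.065,0,-0.14],[-0.065,0,-0.14],[-0.065,0,-0.14]], turn=[0,0,0,0,0,0,0,0,0,0,0], fingers=1, force=10)

```text
time_s: 72.68
ee_pos: [447.1, 191.8, 83.2]
ee_rot: [-180.0, -0.1, 178.6]
force: [-0.2, 0.3, -1.2]
gripper_width: 55.9
gripper_force: 10.0
```

```bash
python3 -c "
from h import *
print(env.state()['force'],env.state()['ee_pos']);txt(425,470,150,230,z=98)"
```

```text
[-0.21532165  0.29434333 -1.24252051] [447.08536447 191.84099057  83.18894356]
470 ...................................ddddd
467 ........................................
464 ........................................
461 ........................................
458 ........................................
455 dddddddddddddddddddddddddddddd....d.....
452 dddddd............................dddddd
449 ddddddoooooooooooooooooooooooooooodddddd
446 ddddddoooooooooooooooooooooooooooodddddd
443 ddddddoooooooooooooooooooooooooooodddddd
440 ddddddoooooooooooooooooooooooooooodddddd
437 ddddddoooooooooooooooooooooooooooodddddd
434 ddddddoooooooooooooooooooooooooooodddddd
431 .dd.dddooooooooooooooooooooooooooddddddd
428 ..dd.ddoooooooooYYYYYYoooooooooooddddddo
```

Same state as the last box; repeat the arcs.

Request:
step_arm(linear=[[-0.004,0,0.02],[-0.004,0,0.036],[0.009,0,0.044],[0.021,0,0.052],[0.033,0,0.062],[0.046,0,0.073],[0.056,0,0.085],[0.067,0,0.099],[0.076,0,0.114],[0.084,0,0.128],[0.088,0,0.134],[0.088,0,0.134]], turn=[0,0,0,0,0,0,0,0,0,0,0,0])

```text
time_s: 74.22
ee_pos: [421.6, 192.8, 43.4]
ee_rot: [-180.0, -0.0, 178.6]
force: [-0.6, -0.7, 0.2]
gripper_width: 56.1
gripper_force: 10.0
```

```bash
python3 -c "
from h import *
print(env.state()['force'],env.state()['ee_pos']);txt(385,420,150,230,z=70)"
```

```text
[-0.56628361 -0.74229302  0.21306367] [421.60672615 192.83506821  43.38843523]
420 dddddd...........................ddddddd
417 dddddddd.........................ddddddd
414 ddddddddoooooooooooooooooooooooddddddddd
411 dddddddooooooooooooooooooooooooodddddddd
408 dddddddooooooooooooooooooooooooodddddddd
405 dddddddoooooooooooooooooooooooooddddddd.
402 .dd.dddooooooooooooooooooooooooodddddd..
399 ..dd.ddoooooooooooooooooooooooooddddd...
396 ...d..dooooooooooooooooooooooooddddd....
393 ....d.dd......................ddddd.....
390 ...............................dd.......
387 ........................................
```

Request:
step_arm(linear=[[0.005,0,0.014],[0.018,0,0.022],[0.032,0,0.03],[0.05,0,0.04],[0.068,0,0.053],[0.083,0,0.068],[0.097,0,0.084],[0.106,0,0.095],[0.113,0,0.103],[0.113,0,0.103]], turn=[0,0,0,0,0,0,0,0,0,0])

```text
time_s: 75.53
ee_pos: [387.5, 193.5, 12.5]
ee_rot: [-180.0, -0.1, 178.6]
force: [1.3, 0.9, 0.9]
gripper_width: 56.0
gripper_force: 10.0
```

Request:
step_arm(linear=[[0,0,0],[0,0,0],[0,0,0],[0,0,-0.15],[0,0,-0.3],[0,0,-0.45],[0,0,-0.45],[0,0,-0.45]], turn=[0,0,0,0,0,0,0,0], fingers=-1)

```text
time_s: 76.53
ee_pos: [387.3, 193.3, 147.2]
ee_rot: [-180.0, -0.1, 178.6]
force: [-0.3, 0.0, -0.7]
gripper_width: 91.3
gripper_force: 0.0
```

```bash
python3 -c "
from h import *
print(env.state()['ee_pos'])
b=sqfit(409,192,psis=range(-10,11,1),save='pics/z.png')
plan([(b[1]+.5,b[2]+.5,13.5)],178.8)"
```

```text
[387.33048074 193.29462367 147.21861872]
med 3.3
[15.1, 408.8, 193.0, 0.0]
[15.0, 408.8, 191.5, -1.0]
[14.7, 409.0, 191.5, -2.0]
[409.2 193.5  13.5] -> [-0.0751, 0.0034, 0.4437]
turn -0.0005
```

Request:
step_arm(linear=[[-0.074,0.001,0.1],[-0.074,0.001,0.25],[-0.074,0.001,0.38],[-0.074,0.001,0.444],[-0.074,0.001,0.444],[-0.074,0.001,0.444]], turn=[0,0,0,0,0,0])

```text
time_s: 77.32
ee_pos: [409.3, 193.0, 13.5]
ee_rot: [-179.9, -0.2, 178.6]
force: [0.5, -0.8, -0.7]
gripper_width: 91.2
gripper_force: 0.0
```

Request:
step_arm(linear=[[0,0,0],[0,0,0],[0,0,0],[0,0,0],[0,0,0],[0,0,0],[0,0,-0.1],[0,0,-0.3],[0,0,-0.46],[-0.15,0,-0.46],[-0.3,0.02,-0.46],[-0.478,0.025,-0.46],[-0.478,0.025,-0.46],[-0.478,0.025,-0.46],[-0.478,0.025,-0.46]], turn=[0,0,0,0,0,0,0,0,0,0,0,0,0,0,0], fingers=1, force=15)

```text
time_s: 79.2
ee_pos: [552.5, 197.4, 152.5]
ee_rot: [-180.0, -0.1, 178.6]
force: [0.6, 0.7, -1.3]
gripper_width: 55.9
gripper_force: 15.0
```

```bash
python3 -c "
from h import *
plan([(553.6,197.4,100)],178.8);print(env.state()['ee_pos'])"
```

```text
[553.6 197.4 100. ] -> [-0.004, 0.0002, 0.1749]
turn -0.0005
[552.47670593 197.38873941 152.4673964 ]
```

Request:
step_arm(linear=[[-0.001,0,0.08],[-0.001,0,0.15],[-0.001,0,0.17],[-0.001,0,0.178],[-0.001,0,0.178],[-0.001,0,0.178]], turn=[0,0,0,0,0,0])

```text
time_s: 79.95
ee_pos: [553.9, 197.6, 100.6]
ee_rot: [180.0, 0.0, 178.6]
force: [-2.9, -0.7, 5.9]
gripper_width: 55.8
gripper_force: 15.0
```

Request:
step_arm(linear=[[0,0,0],[0,0,0],[0,0,0],[0,0,-0.1],[0,0,-0.25],[0,0,-0.45],[0,0,-0.48],[0,0,-0.48],[0,0,-0.48]], turn=[0,0,0,0,0,0,0,0,0], fingers=-0.9)

```text
time_s: 81.08
ee_pos: [553.2, 197.1, 241.3]
ee_rot: [-179.9, -0.2, 178.6]
force: [0.6, 0.2, 0.3]
gripper_width: 86.7
gripper_force: 0.0
```

```bash
python3 -c "
from h import *
sqfit(553,197,z=126,psis=range(-8,9),save='pics/p3.png')
I,K,E=grab('side');c=(582,-420);P=rect(I,K,E,*c,40,90,2);h=cv2.cvtColor(P,cv2.COLOR_BGR2HSV)
m=((h[...,0]>=18)&(h[...,1]>150)).astype(np.uint8);m=cv2.morphologyEx(m,2,np.ones((7,7)))
N,l,s,ct=cv2.connectedComponentsWithStats(m);print([(round(c[0]-(ct[i][1]-180)/2),round(c[1]-(ct[i][0]-180)/2),int(s[i][4])) for i in range(1,N)])
plan([(582,-420,180)],169)"
```

```text
med 3.7
[45.6, 552.0, 196.8, -1.0]
[44.9, 552.0, 196.8, -2.0]
[43.6, 552.0, 196.8, 0.0]
[(582, -420, 3499)]
[ 582 -420  180] -> [-0.1459, -2.0542, 0.2062]
turn 0.0267
```

Request:
step_arm(linear=[[0,-0.2,0],[-0.02,-0.4,0],[-0.04,-0.6,0],[-0.06,-0.8,0],[-0.07,-1,0],[-0.07,-1,0]], turn=[0,0,0,0,0,0], fingers=-1)

```text
time_s: 81.92
ee_pos: [567.3, -106.7, 241.8]
ee_rot: [-180.0, -0.1, 178.3]
force: [-1.2, 0.2, -0.2]
gripper_width: 91.1
gripper_force: 0.0
```

Request:
step_arm(linear=[[-0.02,-0.2,0],[-0.04,-0.4,0],[-0.06,-0.6,0.05],[-0.07,-0.8,0.1],[-0.07,-1,0.2],[-0.07,-1,0.2],[-0.07,-1,0.2],[-0.07,-1,0.2]], turn=[0.026,0.026,0.026,0.026,0.026,0.026,0.026,0.026])

```text
time_s: 82.92
ee_pos: [582.5, -401.6, 184.1]
ee_rot: [180.0, 0.1, 169.4]
force: [0.2, -0.6, 0.3]
gripper_width: 91.1
gripper_force: 0.0
```

```bash
python3 -c "
from h import *
b=sqfit(582,-420,psis=range(-20,5));grasp(b[1:3],b[3],8,13);print(env.state()['ee_pos'])"
```

```text
med 3.7
[36.7, 583.0, -420.8, -12.0]
[36.4, 583.2, -420.8, -13.0]
[35.6, 583.2, -420.5, -11.0]
[ 575.2 -419.1   60. ] -> [0.0139, -0.0615, 0.4147]
[ 575.2 -419.1   13. ] -> [0.0141, -0.0614, 0.5713]
turn 0.0038
[ 582.48528298 -401.68731184  184.40074909]
```

Request:
step_arm(linear=[[0.014,-0.061,0.15],[0.014,-0.061,0.3],[0.014,-0.061,0.45],[0.014,-0.061,0.53],[0.014,-0.061,0.571],[0.014,-0.061,0.571],[0.014,-0.061,0.571]], turn=[0.004,0.004,0.004,0.004,0.004,0.004,0.004])

```text
time_s: 83.85
ee_pos: [575.0, -420.6, 13.3]
ee_rot: [-179.9, 0.1, 167.9]
force: [-0.1, -0.8, -1.0]
gripper_width: 91.5
gripper_force: 0.0
```

Request:
step_arm(linear=[[0,0,0],[0,0,0],[0,0,0],[0,0,0],[0,0,0],[0,0,0],[0,0,-0.05],[0,0,-0.2],[0.08,0.18,-0.25],[0.16,0.36,-0.25],[0.24,0.54,-0.25],[0.34,0.73,-0.25],[0.431,0.925,-0.25],[0.431,0.925,-0.25]], turn=[0,0,0,0,0,0,0,0,0,0,0,0,0,0], fingers=1, force=10)

```text
time_s: 85.6
ee_pos: [504.8, -119.1, 87.7]
ee_rot: [180.0, -0.0, 168.1]
force: [0.8, -1.1, -0.9]
gripper_width: 56.3
gripper_force: 10.0
```

Request:
step_arm(linear=[[0.08,0.18,0],[0.16,0.36,0],[0.24,0.54,0],[0.34,0.73,0],[0.431,0.925,0],[0.431,0.925,0],[0.431,0.925,0],[0.431,0.925,0]], turn=[-0.02,-0.03,-0.03,-0.03,-0.03,-0.03,-0.03,-0.03])

```text
time_s: 86.6
ee_pos: [439.2, 175.0, 87.1]
ee_rot: [-180.0, 0.0, 178.5]
force: [-0.1, 0.3, -2.4]
gripper_width: 55.7
gripper_force: 10.0
```

```bash
python3 -c "
from h import *
plan([(437.7,180,42)],178.8);print(env.state()['ee_pos'],env.state()['gripper_width'])"
```

```text
[437.7 180.   42. ] -> [0.0056, 0.0164, 0.1504]
turn -0.0009
[439.23577867 175.04216844  87.11700599] 55.739404025730835
```

Request:
step_arm(linear=[[0.006,0.012,0.1],[0.006,0.012,0.146],[0.009,0.012,0.159],[0.014,0.012,0.17],[0.018,0.012,0.18],[0.021,0.012,0.191],[0.023,0.012,0.202],[0.024,0.012,0.213],[0.024,0.012,0.224],[0.024,0.012,0.234],[0.024,0.012,0.234]], turn=[0,0,0,0,0,0,0,0,0,0,0])

```text
time_s: 87.98
ee_pos: [431.1, 180.5, 16.3]
ee_rot: [180.0, -0.0, 178.6]
force: [-1.3, -1.8, 0.4]
gripper_width: 55.8
gripper_force: 10.0
```

```bash
python3 -c "
from h import *
print(env.state()['force'],env.state()['ee_pos']);lidrows();lean()"
```

```text
[-1.3468682  -1.78197409  0.43769705] [431.14907126 180.51356175  16.31060132]
215 215 344 100
235 215 344 101
255 215 344 101
275 215 344 101
295 215 344 100
0 [254. 252.] [256. 347.]
10 [254. 238.] [256. 348.]
20 [253. 223.] [256. 344.]
30 [253. 209.] [255. 335.]
40 [253. 217.] [256. 342.]
50 [254. 224.] [256. 343.]
60 [254. 227.] [255. 335.]
70 [254. 228.] [255. 320.]
80 [254. 230.] [255. 303.]
90 [254. 232.] [254. 284.]
```

Request:
step_arm(linear=[[0,0,0],[0,0,0],[0,0,0],[0,0,-0.1],[0,0,-0.25],[0,0,-0.342],[0.1,0,-0.342],[0.184,0,-0.342],[0.184,0,-0.342]], turn=[0,0,0,0,0,0,0,0,0], fingers=-0.6)

```text
time_s: 89.2
ee_pos: [374.7, 181.4, 119.4]
ee_rot: [-180.0, -0.0, 178.7]
force: [-0.2, 1.7, -0.3]
gripper_width: 73.6
gripper_force: 0.0
```

Request:
step_arm(linear=[[0,0,0.1],[0,0,0.25],[0,0,0.34],[0,0,0.34],[-0.03,0,0.34],[-0.045,0,0.34],[-0.055,0,0.34],[-0.065,0,0.34],[-0.075,0,0.34],[-0.085,0,0.34],[-0.095,0,0.34],[-0.105,0,0.34],[-0.105,0,0.34]], turn=[0,0,0,0,0,0,0,0,0,0,0,0,0], fingers=1)

```text
time_s: 90.82
ee_pos: [401.5, 179.1, 15.9]
ee_rot: [-179.8, -0.7, 178.6]
force: [-12.4, 0.2, -0.1]
gripper_width: 0.6
gripper_force: 6.2
```

Request:
step_arm(linear=[[0.005,0,0],[0.01,0,0],[0.015,0,0],[0.02,0,0],[0.025,0,0],[0.03,0,0],[0.06,0,0],[0.07,0,-0.1],[0.07,0,-0.25],[0.07,0,-0.35],[0.07,0,-0.35]], turn=[0,0,0,0,0,0,0,0,0,0,0])

```text
time_s: 92.2
ee_pos: [388.4, 182.3, 124.6]
ee_rot: [179.8, 0.4, 178.6]
force: [-0.3, -0.2, -0.8]
gripper_width: 0.7
gripper_force: 0.0
```

Request:
step_arm(linear=[[0,0,0],[0,0,0],[0,0,0],[0,0,0],[0,0,0],[0,0,0]], turn=[0,0,0,0,0,0], fingers=-1)

```text
time_s: 92.95
ee_pos: [386.6, 181.4, 122.3]
ee_rot: [180.0, -0.0, 178.6]
force: [0.0, -0.6, 0.2]
gripper_width: 57.5
gripper_force: 0.0
```

```bash
python3 -c "
from h import *
print(env.state()['force'],env.state()['ee_pos']);txt(385,460,130,250,z=56)"
```

```text
[ 0.03070936 -0.64143216  0.16150606] [386.6410924  181.3564577  122.30471436]
460 ............................................................
457 ............................................................
454 ............................................................
451 ............................................................
448 ............................................................
445 dddddddddddddddddddddddddddddddddddddddddddddd..............
442 d.ddddddddddddd.................dddddddddddddddddddddddddddd
439 dddd.ddddddddddd............................oooooooooooodddd
436 dddd..dddddddddd............................oooooooooooddddd
433 ddddddddddddddddooooooooooooo..........o.oo............ddddd
430 ddddddddddddddddooooooooooooooooooooooooooo............Ydddd
427 ddddddddddddddddooooooooooooooooooooooooooo............Ydddd
424 ddddddddddddddddooooooooooooooooooooooooooo............ddddd
421 ddddddddddddddddooooooooooooooooooooooooooo............ddddd
418 .dddddddddddddddooooooooooooooooooooooooooo............ddddd
415 ..ddddddddddddddooooooooooooooooooooooooooo............ddddd
412 ...dddddddddddddooooooooooooooooooooooooooo............ddddd
409 ....dddd..dddddd.ooooooooYYYYYYYYYoooooooo.............ddddd
406 ......ddd.dddddd.ooooooYYYYYYYYYYYYYoooooo.............ddddd
403 ......ddd..ddddd..oooooYYYYYYYYYYYYYYooooo.............ddddd
400 ........dd..dddd..oooooooYYYYYYYYYYYoooooo.............ddddd
397 .........d..dddY...ooooooooooooooooooooooo.............ddddd
394 .............ddd.................o.oo..................ddddd
391 .........................................................dd.
388 ............................................................
```

Same as before; continue identically.

Request:
step_arm(linear=[[-0.07,0.042,0],[-0.14,0.042,0],[-0.14,0.042,0.1],[-0.14,0.042,0.2],[-0.14,0.042,0.265],[-0.14,0.042,0.267],[-0.14,0.042,0.267]], turn=[0,0,0,0,0,0,0], fingers=-1)

```text
time_s: 93.88
ee_pos: [429.5, 193.2, 42.9]
ee_rot: [180.0, 0.1, 178.6]
force: [0.1, 0.0, -0.1]
gripper_width: 91.3
gripper_force: 0.0
```

Request:
step_arm(linear=[[0,0,0],[0,0,0],[0,0,0],[0,0,0],[0,0,0],[0,0,0],[0,0,-0.06],[0,0,-0.14],[-0.065,0,-0.14],[-0.065,0,-0.14],[-0.065,0,-0.14]], turn=[0,0,0,0,0,0,0,0,0,0,0], fingers=1, force=10)

```text
time_s: 95.25
ee_pos: [447.1, 192.0, 83.5]
ee_rot: [-179.9, -0.1, 178.6]
force: [-0.5, -1.0, -1.4]
gripper_width: 56.1
gripper_force: 10.0
```

Request:
step_arm(linear=[[-0.004,0,0.02],[-0.004,0,0.036],[0.009,0,0.044],[0.021,0,0.052],[0.033,0,0.062],[0.046,0,0.073],[0.056,0,0.085],[0.067,0,0.099],[0.076,0,0.114],[0.084,0,0.128],[0.088,0,0.134],[0.088,0,0.134]], turn=[0,0,0,0,0,0,0,0,0,0,0,0])

```text
time_s: 96.75
ee_pos: [421.6, 193.1, 43.6]
ee_rot: [-180.0, -0.1, 178.6]
force: [-0.7, 1.6, -0.3]
gripper_width: 56.1
gripper_force: 10.0
```

```bash
python3 -c "
from h import *
print(env.state()['force'],env.state()['ee_pos']);txt(385,420,150,230,z=70)"
```

```text
[-0.65365924  1.59044343 -0.28886667] [421.60963461 193.07758438  43.63664957]
420 d.dddd...........................ddddddd
417 dddddd...........................ddddddd
414 ddddddddoooooooooooooooooooooooddddddddd
411 dddddddooooooooooooooooooooooooddddddddd
408 ddddddoooooooooooooooooooooooooodddddddd
405 ddddddooooooooooooooooooooooooooddddddd.
402 .dd.dddooooooooooooooooooooooooodddddd..
399 ..dd.ddooooooooooooooooooooooooYddddd...
396 ...d.ddooooooooooooooooooooooooddddd....
393 ......dd......................dddd......
390 ...............................d........
387 ........................................
```

Request:
step_arm(linear=[[0.005,0,0.014],[0.018,0,0.022],[0.032,0,0.03],[0.05,0,0.04],[0.068,0,0.053],[0.083,0,0.068],[0.097,0,0.084],[0.106,0,0.095],[0.113,0,0.103],[0.113,0,0.103]], turn=[0,0,0,0,0,0,0,0,0,0])

```text
time_s: 98.05
ee_pos: [387.5, 193.7, 12.8]
ee_rot: [-180.0, -0.1, 178.6]
force: [1.6, 0.7, 0.6]
gripper_width: 56.0
gripper_force: 10.0
```

Request:
step_arm(linear=[[0,0,0],[0,0,0],[0,0,0],[0,0,-0.15],[0,0,-0.3],[0,0,-0.45],[0,0,-0.45],[0,0,-0.45]], turn=[0,0,0,0,0,0,0,0], fingers=-1)

```text
time_s: 99.05
ee_pos: [387.4, 193.5, 147.5]
ee_rot: [-180.0, -0.1, 178.6]
force: [-0.0, 1.0, -0.4]
gripper_width: 91.2
gripper_force: 0.0
```

```bash
python3 -c "
from h import *
print(env.state()['ee_pos'])
b=sqfit(409,192,psis=range(-10,11,1))
plan([(b[1]+.5,b[2]+.5,13.5)],178.8)"
```

```text
[387.38284365 193.54987355 147.51153133]
med 3.3
[16.7, 408.8, 193.2, -1.0]
[16.4, 408.8, 191.8, -2.0]
[16.3, 408.8, 193.2, 0.0]
[409.2 193.8  13.5] -> [-0.0748, 0.0034, 0.4447]
turn -0.0005
```

Request:
step_arm(linear=[[-0.074,0.001,0.1],[-0.074,0.001,0.25],[-0.074,0.001,0.38],[-0.074,0.001,0.444],[-0.074,0.001,0.444],[-0.074,0.001,0.444]], turn=[0,0,0,0,0,0])

```text
time_s: 99.85
ee_pos: [409.4, 193.3, 13.7]
ee_rot: [-179.9, -0.2, 178.6]
force: [0.4, 0.1, -0.6]
gripper_width: 91.5
gripper_force: 0.0
```

Request:
step_arm(linear=[[0,0,0],[0,0,0],[0,0,0],[0,0,0],[0,0,0],[0,0,0],[0,0,-0.1],[0,0,-0.28],[0,0,-0.46],[0,0,-0.58],[-0.15,0,-0.6],[-0.3,0.02,-0.6],[-0.4,0.025,-0.6],[-0.478,0.025,-0.6],[-0.478,0.025,-0.6],[-0.478,0.025,-0.6],[-0.478,0.025,-0.6]], turn=[0,0,0,0,0,0,0,0,0,0,0,0,0,0,0,0,0], fingers=1, force=15)

```text
time_s: 101.98
ee_pos: [552.8, 197.7, 195.0]
ee_rot: [-180.0, -0.0, 178.6]
force: [-0.2, -0.5, -2.0]
gripper_width: 56.4
gripper_force: 15.0
```

```bash
python3 -c "
from h import *
plan([(553.6,197.4,139.4)],178.8);print(env.state()['ee_pos'])"
```

```text
[553.6 197.4 139.4] -> [-0.0028, -0.001, 0.1853]
turn -0.0005
[552.81909965 197.70943336 194.97608588]
```

Request:
step_arm(linear=[[-0.001,0,0.08],[-0.001,0,0.15],[-0.001,0,0.178],[-0.001,0,0.186],[-0.001,0,0.186],[-0.001,0,0.186]], turn=[0,0,0,0,0,0])

```text
time_s: 102.72
ee_pos: [553.5, 197.6, 140.8]
ee_rot: [180.0, -0.0, 178.6]
force: [-3.7, -1.5, 5.4]
gripper_width: 56.3
gripper_force: 15.0
```

Request:
step_arm(linear=[[0,0,0],[0,0,0],[0,0,0],[0,0,-0.1],[0,0,-0.25],[0,0,-0.45],[0,0,-0.45],[0,0,-0.45],[0.2,0,-0.45],[0.4,0,-0.45],[0.5,0,-0.45],[0.5,0,-0.45],[0.5,0,-0.45]], turn=[0,0,0,0,0,0,0,0,0,0,0,0,0], fingers=-0.9)

```text
time_s: 104.35
ee_pos: [404.7, 201.3, 273.2]
ee_rot: [-180.0, -0.0, 178.6]
force: [-0.0, 0.8, -0.4]
gripper_width: 86.8
gripper_force: 0.0
```

```bash
python3 -c "
from h import *
a=grab('scene')[0];b=grab('side')[0]
cv2.imwrite('pics/f.png',np.hstack([cv2.resize(a[100:280,240:440],(400,360),interpolation=2),cv2.resize(b[50:210,160:320],(400,360),interpolation=2)]))"
```

```text
(no output)
```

View pics/f.png

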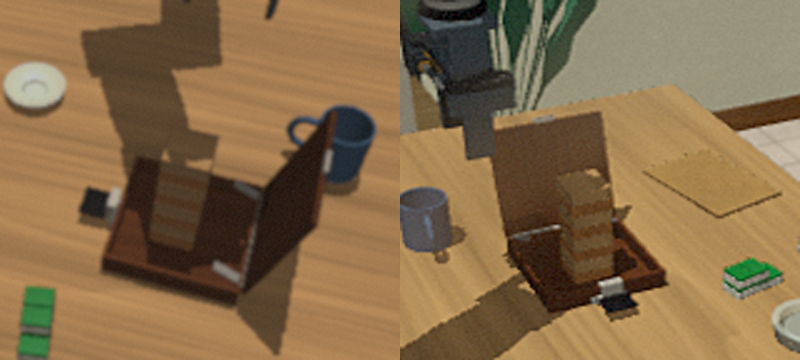

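The last picture shows all four boxes in one straight pile with lids underneath, at about (185,195) in the left half and (585,225) in the right. The case lid is fully open and the other things are in place.

```bash
python3 -c "
from workcell import env
print(env.job_done())"
```

```text
the job is handed in; nothing more can be done
None
```

I handed the job in at about 104 s: the case lid rests fully open, and all four boxes are upside down in the case in one straight pile, each with its lid underneath; no result was reported.

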